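# Set up the probe posts from the parking rack

### The job

Take the four probe posts out of the parking rack and stand them in the four seats of the probe-station frame in the same left-to-right order, as seen from the robot, so that each channel keeps its place. Each post should stand upright with its foot fully down inside its collar.

Things in the scene. Friction and masses are not known exactly. Their poses are not given: they have to be found in the camera images.
- tall_center (a point): tallest post: grey slotted bar with a rounded top, 104 mm high in all; the bar is 16 mm wide (along y) and 9 mm thick (along x), with a 6 mm slot through its thickness. Bare steel disc foot, 30 mm across, 12 mm high; about 90 g. The point is half-way up (52 mm above the underside); z is up along the post, x is square to its broad faces, which are the ones to grip.
- short_center (a point): shortest post: the same grey slotted bar, but 70 mm high in all; 16 mm wide (along y), 9 mm thick (along x). Bare steel disc foot, 30 mm across, 12 mm high; about 90 g. The point is half-way up (35 mm above the underside); z is up along the post, x is square to its broad faces, which are the ones to grip.
- tee_center (a point): T-shaped post: unslotted grey bar 16 mm wide (y) and 9 mm thick (x) with a dark strip down each broad face and a crossbar on top, 42 mm long (along y), 9 mm thick and 14 mm high; 88 mm high in all. Bare steel disc foot, 30 mm across, 12 mm high; about 90 g. The point is half-way up (44 mm above the underside); z is up along the post, x is square to its broad faces, which are the ones to grip.
- round_center (a point): round post: bare aluminium rod 14 mm in diameter, with a grey collar 22 mm across just above the foot (up to 20 mm above the underside); 88 mm high in all. Bare steel disc foot, 30 mm across, 12 mm high; about 90 g. The point is half-way up (44 mm above the underside); z is up along the post, x is square to its axis (a rod: grip it any way round).
- frame: fixed black probe-station frame, 250 (y) x 198 mm, a circuit board clamped in it; two 88 mm posts stand 150 mm beyond the seats. Four empty seats in a row on its near bar: grey collars 46 mm inside, 54 outside, floor 8 and rim 14 mm above the bench. Origin on the bench under the row's middle; x to the board, y along the row to the left. Seat centres: x = 0, y = +87, +29, -29, -87 mm.
- rack: parking rack, fixed to the bench: aluminium rail 246 mm long (y), 58 mm deep (x), 8 mm thick, with a row of four black parking blocks on it. Origin on the bench under the middle of the rail; y points along the row to the left; the blocks sit at x = 0, y = +87, +29, -29 and -87 mm with their undersides 8 mm above the bench.
- block_tall: black parking block in which the tallest post stands at every start; fixed on the rack. Plate 50 x 52 mm with a round collar (38 mm inside) around the foot; rim 14 mm and floor 6 mm above the block's underside. Origin at the centre of its underside, axes parallel to the rack's.
- block_short: black parking block in which the shortest post stands at every start; fixed on the rack. Plate 50 x 52 mm with a round collar (38 mm inside) around the foot; rim 14 mm and floor 6 mm above the block's underside. Origin at the centre of its underside, axes parallel to the rack's.
- block_tee: black parking block in which the T-shaped post stands at every start; fixed on the rack. Plate 50 x 52 mm with a round collar (38 mm inside) around the foot; rim 14 mm and floor 6 mm above the block's underside. Origin at the centre of its underside, axes parallel to the rack's.
- block_round: black parking block in which the round post stands at every start; fixed on the rack. Plate 50 x 52 mm with a round collar (38 mm inside) around the foot; rim 14 mm and floor 6 mm above the block's underside. Origin at the centre of its underside, axes parallel to the rack's.
There are look-alikes about, which are no part of the job. Leave any purple look-alike of the part that bears round_center alone.

How it is judged:
By the outcome, as a careful person would: the job done as asked, in the order asked, and still so for the second after the job is handed in, with the robot touching nothing.
It also fails if it takes over 115 s, if anything falls off the work surface, if the arm or the gripper's body presses on something with over 40 N, if the wrist force passes 120 N, or if a joint passes its speed limit or range.

### The arm

A 6-joint arm with a two-finger parallel gripper is mounted at the origin on the work surface. World frame = base frame: x ahead of the robot, y to its left, z up, the work surface at z = 0. Lengths are in mm, angles in rad, forces in N, time in s.
With the tool pointing down it reaches from about 325 to 1000 mm from the base axis. Payload 5.1 kg.
Tool frame: the origin (TCP) lies midway between the tips of the shut fingers; the grasp point (between the pads) lies 19 mm behind it (bot.grip_point_offset is the distance from the TCP to the grasp point, in mm); z points along the fingers, y is the direction in which the jaws open and shut (so a half turn about z gives the same grasp; the last joint's range is limited). The gripper opens to 85 mm and grips with 20 to 120 N. Pads are 22 mm wide; open, the fingers measure 114 mm over their backs; the gripper's body (76 mm by 85 mm) begins 54 mm behind the grasp point. The pads swing forward as they close: fully open they stand 13 mm farther back than shut.
Start: joints at [1.231, 0.124, 1.65, -0, 1.367, -0.083], TCP at [165.113, 628.667, 231.322] pointing down, gripper open.
Joint ranges: [-2.61, 2.61], [-1.02, 2.33], [0.03, 2.71], [-1.35, 4.49], [0.32, 2.68], [-2.91, 2.91]. Speed limits (rad/s): [2.57, 2.57, 3.14, 3.14, 3.14, 3.14].

### API

Orientations are given as a rotation vector (axis times angle).
In Python, from rig import bot gives the robot as it stands.
- The arm moves only by the shell command python3 -m creep 'ROWS' [FORCE]. ROWS is JSON, a list of rows, each a list of 7 numbers: the opening in per cent of the stroke, from 0 (shut) to 100 (fully open), then the shift along the tool's x, y, z in m, then the turn, a rotation vector about the tool's x, y, z in rad. A call has 1 to 8 rows; each row shifts and turns the pose as measured when the row begins, along the tool's axes as they then stand; what a row does not reach is not made up. A row lasts 1/12 s, in which the tool goes at most 41.7 mm and 7.16 degrees, less where a joint would pass 70% of its speed; a pose out of reach is approached as far as the arm can. A call is refused whole if a number of a shift passes 0.0417 or a number of a turn 0.125, either way. A call with a gripper value outside its range is refused whole. The fingers move at their own pace and stop on an object; FORCE is the grip in N (left out, the last holds). Time passes only in rows, so rows that do not move let the fingers close. It gives the time, the measured TCP pose, the force and the opening at its end, in the units of the state.
- bot.get_obs(): the state, without advancing time (a new reading comes with each control period).
- bot.grab_frame(name): name is "scene" or "top"; returns (picture, depth): 400x640x3 uint8, red, green, blue; 400x640 float32, mm along the optical axis (not along the pixel's ray), 0 where there is no reading.
- bot.camera_info(name): a dict with "fx", "fy", "cx", "cy" (pixels), "dist" ([k1, k2, p1, p2, k3] as OpenCV has them; the pictures are not rectified), "R" (3x3) and "t" (3): a world point X has camera coordinates R X + t. Camera axes: x right, y down, z forward; pixel columns grow to the right and rows downward; lengths in mm; the calibration is good to about 2 mm. A picture is of the moment at which its call begins. camera_info takes no time and is no camera call.
- bot.job_done(): hands the job in, once; it reports no verdict.
Trained networks look in the newest picture that a camera, given by its name, has taken for a name from the list of things; names that differ only in an ending like _2 or _b are one class to them, and where a whole thing is asked for, a point or a joint stands for the part that bears it (a point fixed in the world has none). Each returns a list of dicts, best first, with "confidence" (0 to 1); they miss things now and then, are a little off and sometimes report something else, mostly with a low value. They report only what shows in the picture. A call takes as long as a camera call. They do not tell look-alikes from the thing itself.
- bot.search_frame(query, camera): "rect" ([left, top, width, height] in pixels, round what is visible of it).
The state is a dict: "t": time; "joint_positions": joint angles; "joint_vel": joint speeds; "joint_torque": joint torques, N m; "position": TCP position; "orientation": TCP orientation; "ft_force": force on the tool from outside, world axes, zero at the start; "wrist_torque": the same for the moment, N m; "opening": finger opening in mm.
Only numpy, scipy, OpenCV 4.12 (cv2) and the standard library are available. Lean on these libraries where they do the work, as an engineer would, in place of code of your own. Each camera call takes 0.05 s, during which the arm holds its last target.

## Working session

There is one attempt and no reset: what is moved stays moved. The work goes in short steps, Python scripts to look and compute and a shell command to move; the robot and the scene stay as the last step left them, time stands still between calls to the robot, and variables do not carry over. Pictures are saved under pics/ and viewed, and the job is handed in when it is done.

```bash
mkdir -p pics; ls
python3 - <<'E'
from rig import bot
import cv2,numpy as np
print(bot.get_obs())
for n in("scene","top"):
    p,d=bot.grab_frame(n); cv2.imwrite(f"pics/{n}0.png",p[:,:,::-1]); np.save(f"{n}0.npy",d)
    print(n,bot.camera_info(n))
E
```

```text
pics
{'t': 0.0, 'joint_positions': array([ 1.23141076e+00,  1.24498409e-01,  1.65167800e+00, -8.53884425e-06,
        1.36751071e+00, -8.26132913e-02]), 'joint_vel': array([-0.00135734, -0.00052076, -0.00044998,  0.00022001, -0.00166787,
       -0.00032568]), 'joint_torque': array([ 5.71551991e-04, -4.23615324e+01, -3.65454340e+01,  1.85241424e-05,
        6.95633396e-03, -1.79458095e-05]), 'position': array([164.90695592, 628.09665858, 230.05499355]), 'orientation': array([-0.4021718 , -3.11530853,  0.00321933]), 'ft_force': array([-0.5069538 ,  0.93669818, -0.58822298]), 'wrist_torque': array([-0.0626482 , -0.05605881, -0.05123291]), 'opening': 85.29152908869537}
scene {'fx': 380.33760454836505, 'fy': 380.33760454836505, 'cx': 313.70298246099065, 'cy': 198.04224028783167, 'dist': array([-0.00949537,  0.        ,  0.        ,  0.        ,  0.        ]), 'R': array([[ 0.63440004,  0.77295988,  0.00834403],
       [ 0.45316499, -0.36314299, -0.81410605],
       [-0.62624124,  0.52025013, -0.58065628]]), 't': array([-336.0207866 , -180.80814027, 1202.84403604])}
top {'fx': 391.2467609698555, 'fy': 391.2467609698555, 'cx': 320.493228308637, 'cy': 203.79130375929026, 'dist': array([-0.05380877,  0.        ,  0.        ,  0.        ,  0.        ]), 'R': array([[-0.01399622, -0.99989758, -0.00298993],
       [-0.99113841,  0.01426852, -0.13206461],
       [ 0.13209375,  0.00111503, -0.9912366 ]]), 't': array([6.27145598e-01, 5.43061808e+02, 8.50409904e+02])}
```

View pics/scene0.png

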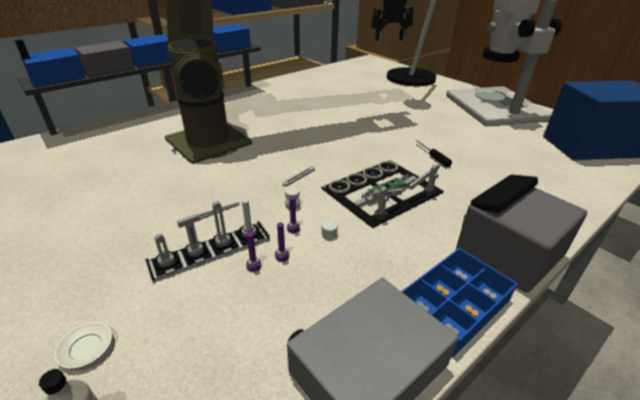

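View pics/top0.png

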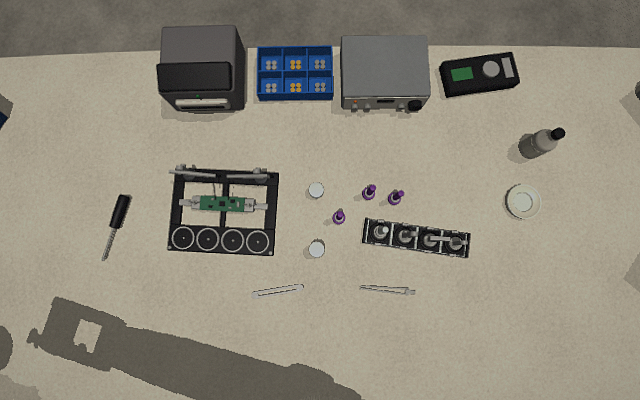

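Run:
```python
import cv2
a=cv2.imread("pics/scene0.png");t=cv2.imread("pics/top0.png")
cv2.imwrite("pics/s0z.png",cv2.resize(a[185:285,140:340],None,fx=4,fy=4,interpolation=cv2.INTER_CUBIC))
cv2.imwrite("pics/t0z.png",cv2.resize(t[160:270,340:500],None,fx=5,fy=5,interpolation=cv2.INTER_CUBIC))
cv2.imwrite("pics/t0f.png",cv2.resize(t[155:265,155:290],None,fx=5,fy=5,interpolation=cv2.INTER_CUBIC))
```

```text
(no output)
```

View pics/s0z.png

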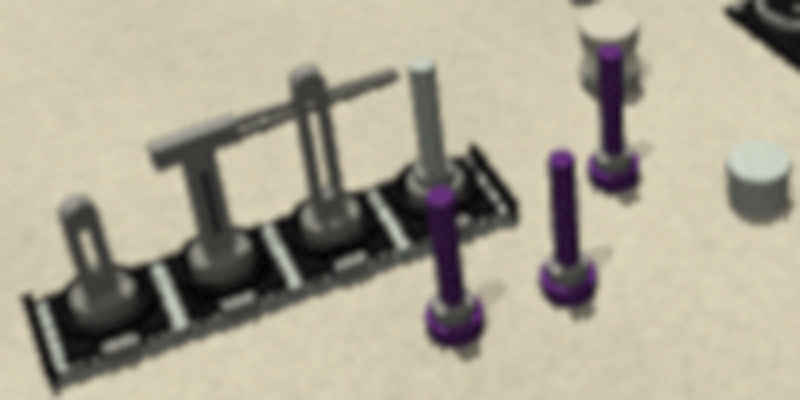

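View pics/t0z.png

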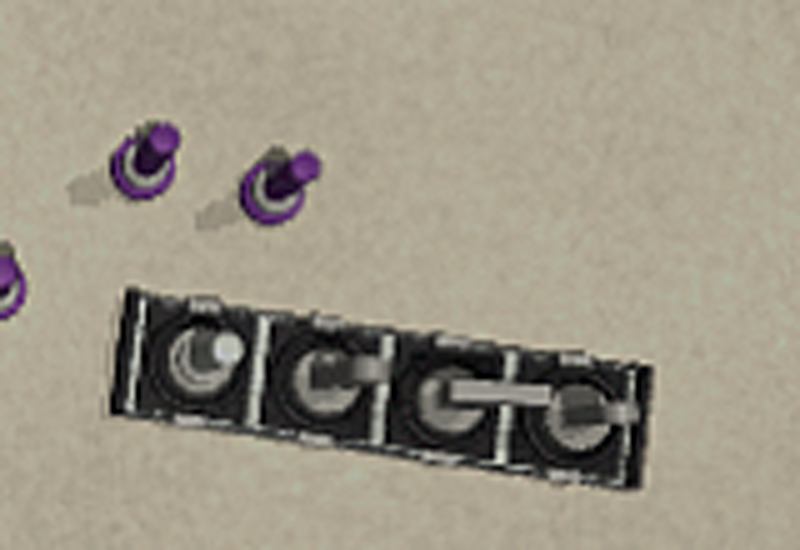

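View pics/t0f.png

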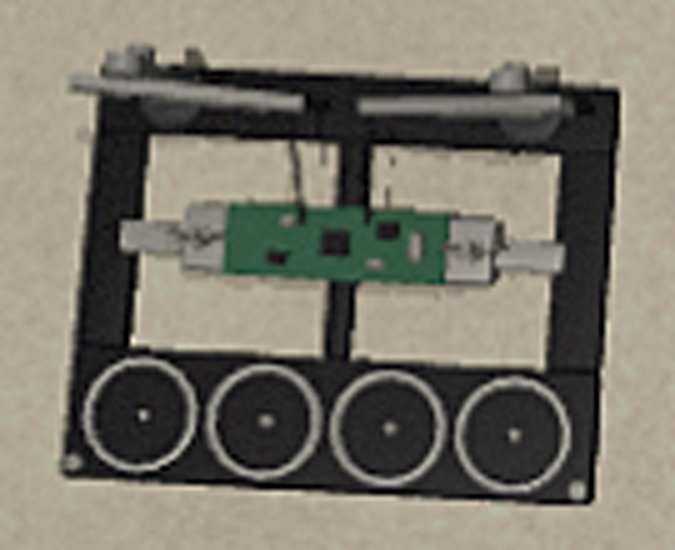

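```bash
cat > h.py <<'E'
from rig import bot
import numpy as np,cv2
def cam(n):
    c=bot.camera_info(n);K=np.array([[c['fx'],0,c['cx']],[0,c['fy'],c['cy']],[0,0,1]]);return K,c['dist'],c['R'],c['t']
def cloud(n,d):
    K,D,R,t=cam(n);v,u=np.mgrid[:400,:640]
    p=cv2.undistortPoints(np.stack([u.ravel(),v.ravel()],1).astype(np.float32)[:,None],K,D)[:,0]
    z=d.ravel();X=np.c_[p*z[:,None],z]
    W=(X-t)@R; W[z==0]=np.nan
    return W.reshape(400,640,3)
def plane(n,uv,z):
    K,D,R,t=cam(n);p=cv2.undistortPoints(np.array(uv,np.float32).reshape(-1,1,2),K,D)[:,0]
    r=np.c_[p,np.ones(len(p))]@R;o=-R.T@t
    return o+r*((z-o[2])/r[:,2])[:,None]
def proj(n,X):
    K,D,R,t=cam(n);return cv2.projectPoints(np.array(X,float).reshape(-1,3),cv2.Rodrigues(R)[0],t,K,D)[0][:,0]
E
python3 - <<'E'
from h import *
f=lambda x,y,ox,oy:(ox+(x+.5)/5-.5,oy+(y+.5)/5-.5)
seats=[f(x,y,155,155) for x,y in((142,414),(266,420),(390,428),(514,435))]
S=plane("top",seats,8);print("seats dots z8\n",S)
rim=[f(x,y,155,155) for x,y in((141,414),(265,421),(388,428),(514,434))]
print(plane("top",rim,14))
feet=[f(x,y,340,160) for x,y in((203,360),(325,380),(447,403),(580,417))]
print("feet z26\n",plane("top",feet,26))
corn=[f(x,y,340,160) for x,y in((128,290),(652,367),(638,490),(112,413))]
print("rail corners z8\n",plane("top",corn,8))
W=cloud("top",np.load("top0.npy"))
def stats(W,r,zmin):
    v0,v1,u0,u1=r;P=W[v0:v1,u0:u1].reshape(-1,3);P=P[P[:,2]>zmin]
    m=np.float32(P);
    # cluster
    lab=-np.ones(len(P),int);k=0
    for i in range(len(P)):
        if lab[i]<0:
            st=[i];lab[i]=k
            while st:
                j=st.pop();q=np.where((np.linalg.norm(P[:,:2]-P[j,:2],axis=1)<6)&(lab<0))[0];lab[q]=k;st+=list(q)
            k+=1
    for c in range(k):
        Q=P[lab==c]
        if len(Q)>3:
            T=Q[Q[:,2]>Q[:,2].max()-8];print(len(Q),"top mean",T.mean(0).round(1),"min",Q.min(0).round(1),"max",Q.max(0).round(1))
print("top rack");stats(W,(210,262,355,480),60)
W2=cloud("scene",np.load("scene0.npy"));print("scene");
stats(W2,(185,285,140,340),60)
b=W[300:330,200:400].reshape(-1,3);print("bench z",np.nanmedian(W[340:390,400:500,2]),np.nanmedian(W2[300:340,200:260,2]))
E
```

```text
seats dots z8
 [[472.35777307 314.43076612   8.        ]
 [468.92260388 255.94808654   8.        ]
 [464.54445675 197.87119326   8.        ]
 [460.61060183 140.14645989   8.        ]]
[[472.05558725 312.76636296  14.        ]
 [468.18249122 254.65727102  14.        ]
 [464.29986039 197.43512279  14.        ]
 [460.83948984 139.16820891  14.        ]]
feet z26
 [[ 478.65356389 -141.84178859   26.        ]
 [ 468.70303663 -197.11264613   26.        ]
 [ 457.3600871  -252.40223285   26.        ]
 [ 449.95605653 -313.12019089   26.        ]]
rail corners z8
 [[ 512.82492133 -110.66050446    8.        ]
 [ 473.04156893 -354.60756443    8.        ]
 [ 416.31245068 -344.60659311    8.        ]
 [ 455.88791979 -101.64993815    8.        ]]
top rack
55 top mean [ 479.2 -140.4  101.6] min [ 472.5 -146.9   61.2] max [ 485.8 -133.9  103.9]
68 top mean [ 469.2 -197.1  116.9] min [ 463.9 -205.1   62.5] max [ 473.8 -189.6  119.9]
99 top mean [ 459.  -253.   102.1] min [ 454.  -273.8   63.8] max [ 463.6 -232.5  105.4]
45 top mean [ 450.2 -311.7   83.3] min [ 445.9 -319.3   60.5] max [ 454.5 -303.8   87.2]
scene
87 top mean [517.3 -50.1  85.7] min [510.8 -56.6  60.6] max [523.3 -42.3  89.2]
128 top mean [ 481.9 -142.1   99.7] min [ 473.5 -148.7   60.9] max [ 488.  -135.2  102.4]
201 top mean [ 470.6 -199.   114.2] min [ 463.7 -206.9   60.2] max [ 476.3 -190.4  118.2]
291 top mean [ 461.6 -256.2   99.6] min [ 454.2 -276.2   60.2] max [ 467.3 -234.5  103. ]
96 top mean [ 573.3 -120.7   85.9] min [ 566.4 -127.9   60.7] max [ 578.8 -113.2   88.9]
106 top mean [ 560.4 -180.7   85.8] min [ 552.5 -187.2   60.3] max [ 566.4 -174.    88.6]
113 top mean [ 451.5 -313.2   82.3] min [ 445.2 -320.9   60.5] max [ 456.9 -304.1   86.3]
bench z 0.41947674411590286 0.5779314275235423
```

Run:
```python
from h import *
for n in("top","scene"):
    W=cloud(n,np.load(n+"0.npy")).reshape(-1,3)
    for nm,c,h in(("round",(480,-141),102),("tall",(470,-198),118),("tee",(460,-254),102),("short",(450.5,-312),84)):
        P=W[(abs(W[:,0]-c[0])<15)&(abs(W[:,1]-c[1])<25)&(W[:,2]>(h-12 if nm=="tee" else h-45))]
        (m,s,a)=cv2.minAreaRect(np.float32(P[:,:2]));_,_,vt=np.linalg.svd(P[:,:2]-P[:,:2].mean(0),full_matrices=False)
        print(n,nm,len(P),np.round(m,1),np.round(s,1),round(a,1),"pca yaw",np.degrees(np.arctan2(-vt[0][0]*np.sign(vt[0][1]),abs(vt[0][1]))).round(1))
R=cv2.Rodrigues(bot.get_obs()['orientation'])[0];print(R.round(3))
```

```text
top round 58 [ 479.4 -140.1] [12.4 13.6] 44.0 pca yaw 32.5
top tall 60 [ 468.9 -197.6] [15.5  9.2] 87.1 pca yaw -13.4
top tee 95 [ 458.9 -253.2] [41.3  8.4] 88.6 pca yaw -4.2
top short 59 [ 450.2 -311.4] [15.7  8.6] 89.7 pca yaw 6.7
scene round 133 [ 481.1 -141.6] [13.3 14.1] 75.3 pca yaw -31.9
scene tall 160 [ 469.5 -198.6] [16.4 11.7] 89.0 pca yaw -11.8
scene tee 167 [ 461.  -255.5] [41.8 11.9] 87.7 pca yaw -4.7
scene short 188 [ 450.4 -312.5] [11.7 16.8] 5.0 pca yaw -3.4
[[-0.967  0.254 -0.001]
 [ 0.254  0.967 -0.002]
 [ 0.    -0.002 -1.   ]]
```

```bash
cat > g.py <<'E'
import sys,json
from h import *
def plan(x,y,z,yaw,op,ms=40,mt=.12):
    o=bot.get_obs();p=np.array(o['position']);R=cv2.Rodrigues(np.array(o['orientation']))[0]
    a=np.radians(yaw);ty=np.array([np.cos(a),np.sin(a),0]);tz=np.array([0,0,-1.]);Rt=np.c_[np.cross(ty,tz),ty,tz]
    T=np.array([x,y,z]);print("err world",(T-p).round(1),"rot tool",cv2.Rodrigues(R.T@Rt)[0].ravel().round(3),"t",round(o['t'],2))
    rows=[]
    n=max(1,int(np.ceil(max(np.linalg.norm(T-p)/ms,np.linalg.norm(cv2.Rodrigues(R.T@Rt)[0])/mt))))
    for i in range(n):
        d=R.T@(T-p)/(n-i);w=cv2.Rodrigues(R.T@Rt)[0].ravel()/(n-i)
        rows.append([op]+[float(round(v/1000,4)) for v in d]+[float(round(v,3)) for v in w])
        p=p+R@d;R=R@cv2.Rodrigues(w)[0]
    for k in range(0,n,8):print(json.dumps(rows[k:k+8]).replace(" ",""))
if __name__=="__main__":plan(*map(float,sys.argv[1:5]),float(sys.argv[5]),*map(float,sys.argv[6:]))
E
python3 g.py 480 -141 200 -3 60 38 .11
```

```text
err world [ 315.1 -769.1  -30.2] rot tool [-2.000e-03  1.000e-03  1.366e+00] t 0.1
[[60.0,-0.0227,-0.0302,0.0014,-0.0,0.0,0.062],[60.0,-0.0246,-0.0287,0.0014,-0.0,0.0,0.062],[60.0,-0.0263,-0.0271,0.0014,-0.0,0.0,0.062],[60.0,-0.0279,-0.0254,0.0014,-0.0,0.0,0.062],[60.0,-0.0295,-0.0237,0.0014,-0.0,0.0,0.062],[60.0,-0.0309,-0.0218,0.0014,-0.0,0.0,0.062],[60.0,-0.0322,-0.0198,0.0014,-0.0,0.0,0.062],[60.0,-0.0333,-0.0178,0.0014,-0.0,0.0,0.062]]
[[60.0,-0.0344,-0.0157,0.0014,-0.0,0.0,0.062],[60.0,-0.0353,-0.0135,0.0014,-0.0,0.0,0.062],[60.0,-0.036,-0.0113,0.0014,-0.0,0.0,0.062],[60.0,-0.0367,-0.0091,0.0014,-0.0,0.0,0.062],[60.0,-0.0372,-0.0068,0.0014,-0.0,0.0,0.062],[60.0,-0.0375,-0.0044,0.0014,-0.0,0.0,0.062],[60.0,-0.0377,-0.0021,0.0014,-0.0,0.0,0.062],[60.0,-0.0378,0.0002,0.0014,-0.0,0.0,0.062]]
[[60.0,-0.0377,0.0026,0.0014,-0.0,0.0,0.062],[60.0,-0.0375,0.0049,0.0014,-0.0,0.0,0.062],[60.0,-0.0371,0.0072,0.0014,-0.0,0.0,0.062],[60.0,-0.0366,0.0095,0.0014,-0.0,0.0,0.062],[60.0,-0.0359,0.0118,0.0014,-0.0,0.0,0.062],[60.0,-0.0351,0.014,0.0014,-0.0,0.0,0.062]]
```

```bash
python3 -m creep '[[60,-0.023,-0.030,0,0,0,0.062],[60,-0.025,-0.029,0,0,0,0.062],[60,-0.026,-0.027,0,0,0,0.062],[60,-0.028,-0.025,0,0,0,0.062],[60,-0.030,-0.024,0,0,0,0.062],[60,-0.031,-0.022,0,0,0,0.062],[60,-0.032,-0.020,0,0,0,0.062],[60,-0.033,-0.018,0,0,0,0.062]]'
python3 -m creep '[[60,-0.034,-0.016,0,0,0,0.062],[60,-0.035,-0.014,0,0,0,0.062],[60,-0.036,-0.011,0,0,0,0.062],[60,-0.037,-0.009,0,0,0,0.062],[60,-0.037,-0.007,0,0,0,0.062],[60,-0.0375,-0.004,0,0,0,0.062],[60,-0.038,-0.002,0,0,0,0.062],[60,-0.038,0,0,0,0,0.062]]'
python3 g.py 480 -141 200 -3 60 38 .11
```

```text
t: 0.77
position: [277.3, 339.3, 223.3]
orientation: [-1.17, -2.913, 0.018]
ft_force: [0.0, 0.0, 0.5]
opening: 51.1
t: 1.43
position: [385.2, 42.5, 222.8]
orientation: [1.876, 2.517, -0.017]
ft_force: [0.1, -0.2, -1.0]
opening: 51.3
err world [  94.8 -183.5  -22.8] rot tool [-0.006  0.01   0.342] t 1.43
[[60.0,-0.0338,0.0064,0.004,-0.001,0.002,0.057],[60.0,-0.0334,0.0084,0.004,-0.001,0.002,0.057],[60.0,-0.0328,0.0102,0.004,-0.001,0.002,0.057],[60.0,-0.0322,0.0121,0.0039,-0.001,0.002,0.057],[60.0,-0.0315,0.0139,0.0039,-0.001,0.002,0.057],[60.0,-0.0306,0.0157,0.0038,-0.001,0.002,0.057]]
```

```bash
python3 -m creep '[[60,-0.034,0.006,0.004,-0.001,0.002,0.057],[60,-0.033,0.008,0.004,-0.001,0.002,0.057],[60,-0.033,0.010,0.004,-0.001,0.002,0.057],[60,-0.032,0.012,0.004,-0.001,0.002,0.057],[60,-0.031,0.014,0.004,-0.001,0.002,0.057],[60,-0.031,0.016,0.004,-0.001,0.002,0.057],[60,0,0,0,0,0,0]]'
python3 g.py 480 -141 200 -3 60 38 .11;python3 - <<'E'
from h import *
p,d=bot.grab_frame("top");cv2.imwrite("pics/top1.png",p[:,:,::-1])
E
```

```text
t: 2.02
position: [479.2, -158.3, 196.8]
orientation: [-2.311, -2.128, -0.005]
ft_force: [-0.8, -0.5, -0.0]
opening: 51.3
err world [ 0.8 17.3  3.2] rot tool [ 0.002 -0.002 -0.03 ] t 2.02
[[60.0,0.0173,-0.0006,-0.0031,0.002,-0.002,-0.03]]
```

View pics/top1.png

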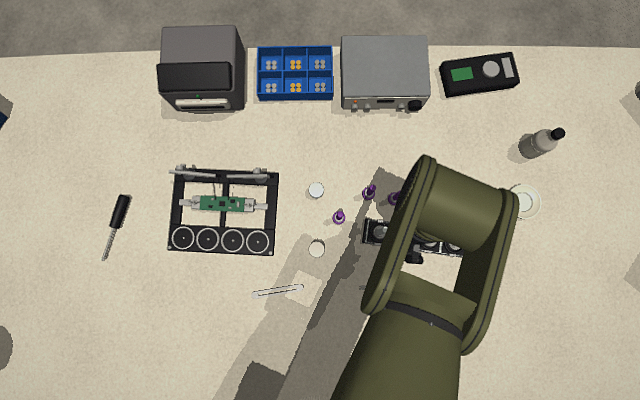

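```bash
python3 -m creep '[[60,0.014,0,-0.003,0.001,-0.001,-0.03],[60,0,0,0,0,0,0],[60,0,0,0,0,0,0]]'
python3 g.py 480 -141 120 -3 60 20 .11
```

```text
t: 2.32
position: [478.2, -139.7, 199.0]
orientation: [-2.268, -2.165, -0.002]
ft_force: [-0.7, -0.4, 0.6]
opening: 51.5
err world [  1.8  -1.3 -79. ] rot tool [-0.003 -0.005  0.006] t 2.32
[[60.0,-0.0004,0.0005,0.0197,-0.001,-0.001,0.001],[60.0,-0.0004,0.0005,0.0197,-0.001,-0.001,0.001],[60.0,-0.0003,0.0005,0.0197,-0.001,-0.001,0.001],[60.0,-0.0003,0.0005,0.0197,-0.001,-0.001,0.001]]
```

```bash
python3 -m creep '[[60,0,0.001,0.020,-0.001,-0.001,0.001],[60,0,0.001,0.020,-0.001,-0.001,0.001],[60,0,0,0.020,0,0,0],[60,0,0,0.015,0,0,0],[60,0,0,0,0,0,0],[60,0,0,0,0,0,0]]'
python3 g.py 480 -141 63 -3 60 15 .11
python3 - <<'E'
from h import *
p,d=bot.grab_frame("scene");cv2.imwrite("pics/s1.png",cv2.resize(p[120:300,120:360,::-1],None,fx=3,fy=3))
E
```

```text
t: 2.82
position: [481.1, -131.7, 126.4]
orientation: [2.254, 2.18, 0.009]
ft_force: [0.6, 0.4, 0.3]
opening: 51.3
err world [ -1.1  -9.3 -63.4] rot tool [ 0.008 -0.     0.019] t 2.82
[[60.0,-0.0019,-0.0003,0.0127,0.002,-0.0,0.004],[60.0,-0.0019,-0.0002,0.0127,0.002,-0.0,0.004],[60.0,-0.0019,-0.0002,0.0127,0.002,-0.0,0.004],[60.0,-0.0019,-0.0002,0.0127,0.002,-0.0,0.004],[60.0,-0.0019,-0.0002,0.0127,0.002,-0.0,0.004]]
```

View pics/s1.png

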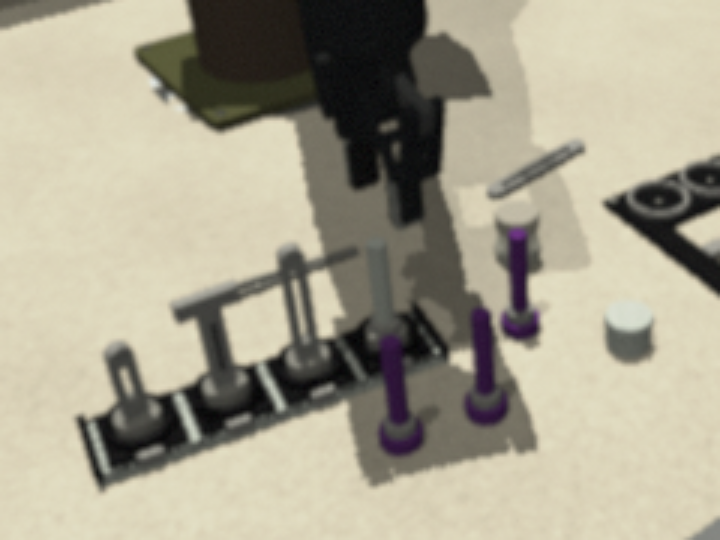

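```bash
python3 -m creep '[[60,-0.008,0,0,0.004,0,0.012],[60,0,0,0,0,0,0],[60,0,0,0,0,0,0],[60,0,0,0,0,0,0]]'
python3 g.py 480 -141 63 -3 60 15 .11
```

```text
t: 3.2
position: [482.9, -140.5, 131.2]
orientation: [2.264, 2.164, 0.009]
ft_force: [0.1, -0.1, -0.1]
opening: 51.4
err world [ -2.9  -0.5 -68.2] rot tool [0.011 0.003 0.007] t 3.2
[[60.0,-0.0001,-0.0007,0.0136,0.002,0.001,0.001],[60.0,-0.0001,-0.0007,0.0136,0.002,0.001,0.001],[60.0,-0.0001,-0.0007,0.0136,0.002,0.001,0.001],[60.0,-0.0001,-0.0006,0.0136,0.002,0.001,0.001],[60.0,-0.0001,-0.0006,0.0136,0.002,0.001,0.001]]
```

```bash
python3 -m creep '[[60,0,-0.001,0.014,0.003,0.001,0.001],[60,0,-0.001,0.014,0.003,0.001,0.001],[60,0,-0.001,0.014,0.003,0.001,0.001],[60,0,0,0.012,0,0,0],[60,0,0,0.008,0,0,0],[60,0,0,0,0,0,0],[60,0,0,0,0,0,0]]'
python3 g.py 480 -141 63 -3 60 15 .11
```

```text
t: 3.78
position: [481.2, -141.7, 65.6]
orientation: [2.273, 2.163, 0.005]
ft_force: [0.6, -0.3, -0.2]
opening: 51.0
err world [-1.2  0.7 -2.6] rot tool [0.005 0.001 0.003] t 3.78
[[60.0,0.0007,-0.0013,0.0026,0.005,0.001,0.003]]
```

```bash
python3 -m creep '[[0,0,0,0.002,0.003,0,0],[0,0,0,0,0,0,0],[0,0,0,0,0,0,0],[0,0,0,0,0,0,0],[0,0,0,0,0,0,0],[0,0,0,0,0,0,0],[0,0,0,0,0,0,0]]' 40
python3 g.py 480 -141 120 -3 0 20 .11
```

```text
t: 4.37
position: [482.2, -142.1, 65.1]
orientation: [2.273, 2.163, 0.003]
ft_force: [-0.4, 0.2, -0.7]
opening: 13.0
err world [-2.2  1.1 54.9] rot tool [0.004 0.001 0.002] t 4.37
[[0.0,0.0003,-0.0007,-0.0183,0.001,0.0,0.001],[0.0,0.0003,-0.0007,-0.0183,0.001,0.0,0.001],[0.0,0.0003,-0.0007,-0.0183,0.001,0.0,0.001]]
```

```bash
python3 -m creep '[[0,0,0,-0.015,0.001,0,0],[0,0,0,-0.025,0,0,0],[0,0,0,-0.030,0,0,0],[0,0,0,-0.030,0,0,0],[0,0,0,-0.020,0,0,0],[0,0,0,-0.010,0,0,0],[0,0,0,0,0,0,0]]'
python3 - <<'E'
from h import *
p,d=bot.grab_frame("scene");cv2.imwrite("pics/s2.png",cv2.resize(p[120:300,120:360,::-1],None,fx=3,fy=3))
E
python3 g.py 472 313.5 200 -4 0 36 .11
```

```text
t: 4.95
position: [479.9, -141.0, 198.4]
orientation: [-2.275, -2.164, 0.001]
ft_force: [0.5, -0.6, -0.1]
opening: 13.1
err world [ -7.6 454.4   2.7] rot tool [-0.003 -0.001  0.02 ] t 5.0
[[0.0,0.0349,-0.0023,-0.0002,-0.0,-0.0,0.002],[0.0,0.0349,-0.0024,-0.0002,-0.0,-0.0,0.002],[0.0,0.0349,-0.0024,-0.0002,-0.0,-0.0,0.002],[0.0,0.0349,-0.0025,-0.0002,-0.0,-0.0,0.002],[0.0,0.0349,-0.0025,-0.0002,-0.0,-0.0,0.002],[0.0,0.0349,-0.0026,-0.0002,-0.0,-0.0,0.002],[0.0,0.0349,-0.0026,-0.0002,-0.0,-0.0,0.002],[0.0,0.0349,-0.0027,-0.0002,-0.0,-0.0,0.002]]
[[0.0,0.0349,-0.0028,-0.0002,-0.0,-0.0,0.002],[0.0,0.0348,-0.0028,-0.0002,-0.0,-0.0,0.002],[0.0,0.0348,-0.0029,-0.0002,-0.0,-0.0,0.002],[0.0,0.0348,-0.0029,-0.0002,-0.0,-0.0,0.002],[0.0,0.0348,-0.003,-0.0002,-0.0,-0.0,0.002]]
```

View pics/s2.png

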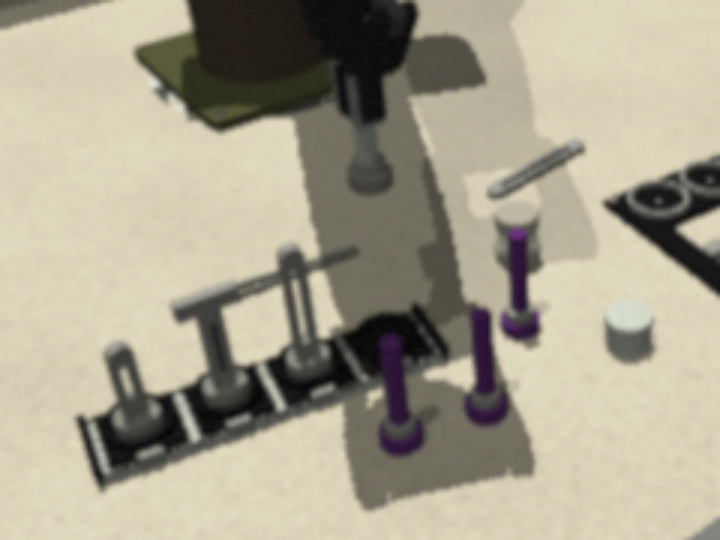

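```bash
python3 -m creep '[[0,0.015,-0.001,0,0,0,0.002],[0,0.028,-0.002,0,0,0,0.002],[0,0.035,-0.002,0,0,0,0.002],[0,0.035,-0.003,0,0,0,0.002],[0,0.035,-0.003,0,0,0,0.002],[0,0.035,-0.003,0,0,0,0.002],[0,0.035,-0.003,0,0,0,0.002],[0,0.035,-0.003,0,0,0,0.002]]'
python3 g.py 472 313.5 200 -4 0 36 .11
```

```text
t: 5.67
position: [468.2, 117.1, 181.5]
orientation: [-2.297, -2.119, 0.027]
ft_force: [0.8, 0.4, -0.8]
opening: 12.8
err world [  3.8 196.4  18.5] rot tool [-0.024  0.001 -0.011] t 5.67
[[0.0,0.0327,-0.0021,-0.0031,-0.004,0.0,-0.002],[0.0,0.0327,-0.002,-0.0031,-0.004,0.0,-0.002],[0.0,0.0327,-0.0019,-0.0031,-0.004,0.0,-0.002],[0.0,0.0327,-0.0019,-0.0031,-0.004,0.0,-0.002],[0.0,0.0327,-0.0018,-0.0031,-0.004,0.0,-0.002],[0.0,0.0327,-0.0017,-0.0031,-0.004,0.0,-0.002]]
```

```bash
python3 -m creep '[[0,0.033,-0.002,-0.004,-0.005,0,-0.002],[0,0.033,-0.002,-0.004,-0.005,0,-0.002],[0,0.032,-0.002,-0.004,-0.004,0,-0.002],[0,0.030,-0.002,-0.004,-0.004,0,-0.002],[0,0.025,-0.002,-0.003,-0.004,0,-0.002],[0,0.014,-0.001,-0.002,0,0,0],[0,0,0,0,0,0,0],[0,0,0,0,0,0,0]]'
python3 g.py 472 313.5 130 -4 0 16 .11
```

```text
t: 6.33
position: [458.4, 296.7, 181.9]
orientation: [-2.279, -2.145, 0.044]
ft_force: [0.2, -0.4, -1.2]
opening: 12.7
err world [ 13.6  16.8 -51.9] rot tool [-0.028  0.012  0.009] t 6.33
[[0.0,0.0046,0.0035,0.0128,-0.007,0.003,0.002],[0.0,0.0045,0.0034,0.0129,-0.007,0.003,0.002],[0.0,0.0045,0.0033,0.0129,-0.007,0.003,0.002],[0.0,0.0045,0.0032,0.013,-0.007,0.003,0.002]]
```

```bash
python3 -m creep '[[0,0.005,0.004,0.013,-0.008,0.003,0.002],[0,0.005,0.004,0.013,-0.008,0.003,0.002],[0,0.005,0.004,0.013,-0.008,0.003,0.002],[0,0.003,0.003,0.012,-0.005,0.003,0.002],[0,0,0,0,0,0,0],[0,0,0,0,0,0,0]]'
python3 g.py 472 313.5 85 -4 0 16 .11
```

```text
t: 6.83
position: [471.2, 306.6, 120.5]
orientation: [2.301, 2.138, -0.017]
ft_force: [0.4, 0.7, 0.5]
opening: 13.0
err world [  0.8   6.9 -35.5] rot tool [-0.008  0.008 -0.004] t 6.83
[[0.0,0.0024,0.0002,0.0118,-0.003,0.003,-0.001],[0.0,0.0024,0.0002,0.0118,-0.003,0.003,-0.001],[0.0,0.0024,0.0001,0.0118,-0.003,0.003,-0.001]]
```

```bash
python3 -m creep '[[0,0.003,0,0.012,-0.003,0.003,-0.001],[0,0.003,0,0.012,-0.003,0.003,-0.001],[0,0.002,0,0.010,-0.003,0.003,-0.001],[0,0,0,0,0,0,0],[0,0,0,0,0,0,0],[0,0,0,0,0,0,0]]'
python3 g.py 472 313.5 60 -4 0 8 .11
python3 - <<'E'
from h import *
p,d=bot.grab_frame("scene");cv2.imwrite("pics/s3.png",cv2.resize(p[100:240,260:460,::-1],None,fx=4,fy=4))
E
```

```text
t: 7.33
position: [472.2, 310.7, 86.5]
orientation: [2.302, 2.136, 0.002]
ft_force: [0.8, -0.1, -0.3]
opening: 12.8
err world [ -0.2   2.8 -26.5] rot tool [ 0.002  0.    -0.005] t 7.33
[[0.0,0.0007,-0.0001,0.0066,0.0,0.0,-0.001],[0.0,0.0007,-0.0001,0.0066,0.0,0.0,-0.001],[0.0,0.0007,-0.0001,0.0066,0.0,0.0,-0.001],[0.0,0.0007,-0.0001,0.0066,0.0,0.0,-0.001]]
```

View pics/s3.png

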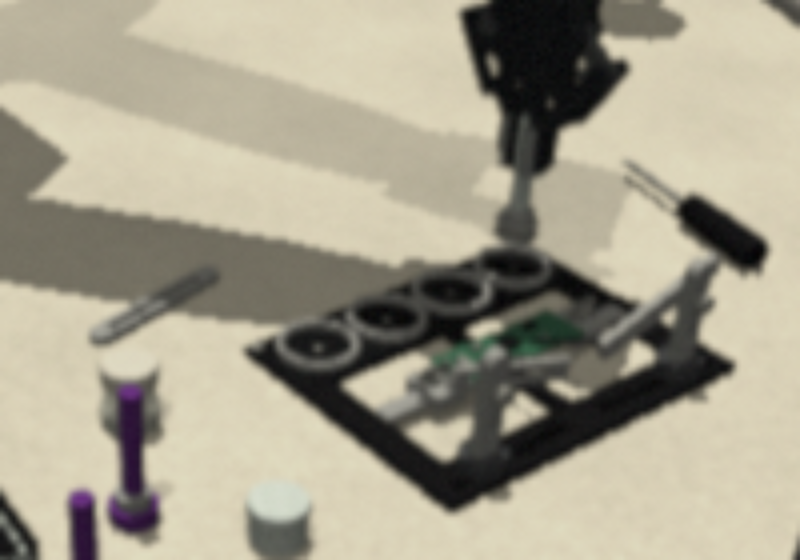

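The post hangs upright right over the leftmost seat (centre near crop 517,262).

```bash
python3 -m creep '[[0,0.001,0,0.007,0,0,-0.001],[0,0.001,0,0.007,0,0,-0.001],[0,0.001,0,0.006,0,0,-0.001],[0,0,0,0.004,0,0,0],[0,0,0,0,0,0,0],[0,0,0,0,0,0,0]]'
python3 g.py 472 313.5 60 -4 0 8 .11
```

```text
t: 7.88
position: [474.1, 314.8, 62.5]
orientation: [2.297, 2.139, 0.008]
ft_force: [-0.3, -0.1, -0.7]
opening: 13.1
err world [-2.1 -1.3 -2.5] rot tool [ 0.005 -0.002 -0.001] t 7.88
[[0.0,-0.0014,-0.002,0.0025,0.005,-0.002,-0.001]]
```

```bash
python3 -m creep '[[0,-0.001,-0.002,0.002,0.004,-0.001,0],[0,0,0,0.001,0,0,0],[0,0,0,0.001,0,0,0],[0,0,0,0,0,0,0]]'
python3 g.py 472 313.5 59 -4 0 8 .11
```

```text
t: 8.22
position: [471.8, 313.9, 58.1]
orientation: [-2.299, -2.141, -0.002]
ft_force: [-0.3, -0.3, -0.6]
opening: 13.1
err world [ 0.2 -0.4  0.9] rot tool [ 0.001 -0.001 -0.001] t 8.22
[[0.0,-0.0004,0.0002,-0.0009,0.001,-0.001,-0.001]]
```

```bash
python3 -m creep '[[0,0,0,0.001,0,0,0],[0,0,0,0.001,0,0,0],[0,0,0,0.001,0,0,0]]'
```

```text
t: 8.47
position: [472.3, 314.3, 57.4]
orientation: [-2.299, -2.141, -0.002]
ft_force: [-3.2, -2.0, 4.3]
opening: 12.6
```

Contact. Release with a slow opening, then rise.

```bash
python3 -m creep '[[20,0,0,0,0,0,0],[30,0,0,0,0,0,0],[45,0,0,0,0,0,0],[55,0,0,0,0,0,0],[55,0,0,0,0,0,0]]'
python3 - <<'E'
from h import *
p,d=bot.grab_frame("scene");cv2.imwrite("pics/s4.png",cv2.resize(p[100:240,260:460,::-1],None,fx=4,fy=4))
E
```

```text
t: 8.88
position: [473.4, 314.8, 58.6]
orientation: [2.298, 2.141, 0.007]
ft_force: [-0.1, 0.7, -0.8]
opening: 47.0
```

View pics/s4.png

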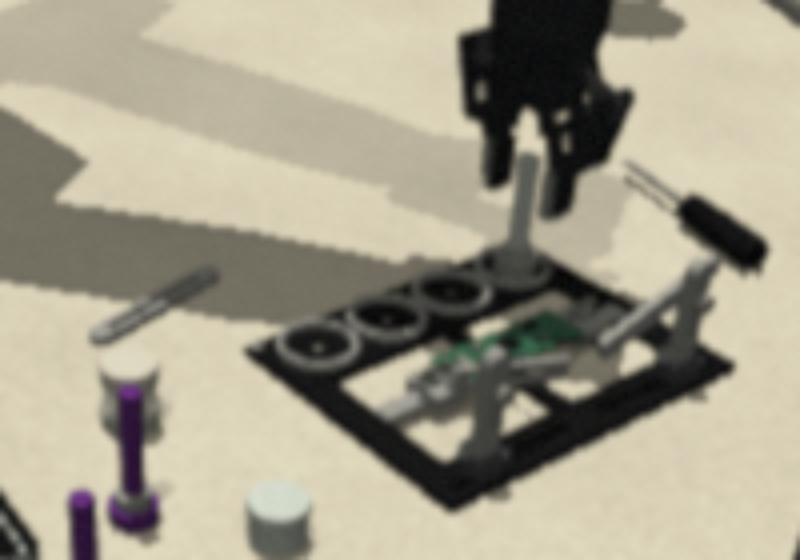

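```bash
python3 -m creep '[[55,0,0,-0.015,0,0,0],[55,0,0,-0.030,0,0,0],[55,0,0,-0.038,0,0,0],[55,0,0,-0.038,0,0,0],[55,-0.02,0,-0.015,0,0,0],[55,-0.035,0,0,0,0,0],[55,-0.038,0,-0.001,0,0,0],[55,-0.04,0,-0.001,0,0,0]]'
python3 g.py 469.5 -198 190 -4 55 38 .11
```

```text
t: 9.6
position: [462.8, 182.5, 201.9]
orientation: [2.287, 2.153, 0.004]
ft_force: [0.4, -1.3, 0.4]
opening: 46.9
err world [   6.7 -380.5  -11.9] rot tool [ 0.002 -0.002  0.009] t 9.6
[[55.0,-0.0345,0.0027,0.001,0.0,-0.0,0.001],[55.0,-0.0345,0.0027,0.001,0.0,-0.0,0.001],[55.0,-0.0345,0.0028,0.001,0.0,-0.0,0.001],[55.0,-0.0345,0.0028,0.001,0.0,-0.0,0.001],[55.0,-0.0345,0.0028,0.0011,0.0,-0.0,0.001],[55.0,-0.0345,0.0028,0.0011,0.0,-0.0,0.001],[55.0,-0.0345,0.0029,0.0011,0.0,-0.0,0.001],[55.0,-0.0345,0.0029,0.0011,0.0,-0.0,0.001]]
[[55.0,-0.0345,0.0029,0.0011,0.0,-0.0,0.001],[55.0,-0.0345,0.003,0.0011,0.0,-0.0,0.001],[55.0,-0.0345,0.003,0.0011,0.0,-0.0,0.001]]
```

```bash
python3 -m creep '[[55,-0.038,0.003,0,0,0,0.001],[55,-0.038,0.003,0,0,0,0.001],[55,-0.038,0.003,0,0,0,0.001],[55,-0.038,0.003,0,0,0,0.001],[55,-0.038,0.003,0,0,0,0.001],[55,-0.036,0.003,0,0,0,0.001],[55,-0.03,0.003,0,0,0,0.001],[55,-0.02,0.002,0,0,0,0.001]]'
python3 g.py 469.5 -198 190 -4 55 38 .11
```

```text
t: 10.27
position: [466.1, -109.2, 204.3]
orientation: [2.29, 2.139, 0.013]
ft_force: [0.5, 0.4, 0.3]
opening: 47.0
err world [  3.4 -88.8 -14.3] rot tool [ 0.011 -0.001  0.002] t 10.27
[[55.0,-0.0295,0.0031,0.0048,0.004,-0.0,0.001],[55.0,-0.0295,0.0031,0.0048,0.004,-0.0,0.001],[55.0,-0.0295,0.0032,0.0048,0.004,-0.0,0.001]]
```

```bash
python3 -m creep '[[55,-0.030,0.003,0.004,0.003,0,0.001],[55,-0.028,0.003,0.004,0.003,0,0.001],[55,-0.018,0.003,0.004,0.003,0,0.001],[55,-0.003,0,0,0,0,0],[55,0,0,0,0,0,0],[55,0,0,0,0,0,0]]'
python3 g.py 469.5 -198 140 -4 55 15 .11
```

```text
t: 10.77
position: [468.4, -197.1, 192.2]
orientation: [2.306, 2.13, 0.003]
ft_force: [0.0, 0.7, 0.4]
opening: 47.0
err world [  1.1  -0.9 -52.2] rot tool [ 0.003 -0.    -0.01 ] t 10.77
[[55.0,-0.0002,0.0002,0.013,0.001,-0.0,-0.002],[55.0,-0.0002,0.0003,0.013,0.001,-0.0,-0.002],[55.0,-0.0002,0.0003,0.013,0.001,-0.0,-0.002],[55.0,-0.0002,0.0003,0.013,0.001,-0.0,-0.002]]
```

```bash
python3 -m creep '[[55,0,0,0.015,0.001,0,-0.002],[55,0,0,0.017,0.001,0,-0.002],[55,0,0,0.017,0.001,0,-0.002],[55,0,0,0.007,0,0,0],[55,0,0,0,0,0,0]]'
python3 g.py 469.5 -198 75 -4 55 15 .11
```

```text
t: 11.18
position: [470.4, -192.4, 137.2]
orientation: [2.291, 2.143, 0.005]
ft_force: [0.1, 1.0, 0.6]
opening: 47.4
err world [ -0.9  -5.6 -62.2] rot tool [0.006 0.001 0.003] t 11.18
[[55.0,-0.0011,-0.0002,0.0124,0.001,0.0,0.001],[55.0,-0.0011,-0.0002,0.0124,0.001,0.0,0.001],[55.0,-0.0011,-0.0002,0.0124,0.001,0.0,0.001],[55.0,-0.0011,-0.0001,0.0124,0.001,0.0,0.001],[55.0,-0.0011,-0.0001,0.0124,0.001,0.0,0.001]]
```

```bash
python3 -m creep '[[55,-0.003,0,0.013,0.002,0,0.001],[55,-0.003,0,0.014,0.002,0,0.001],[55,-0.001,0,0.014,0.002,0,0.001],[55,0,0,0.012,0,0,0],[55,0,0,0.006,0,0,0],[55,0,0,0,0,0,0],[55,0,0,0,0,0,0]]'
python3 g.py 469.5 -198 75 -4 55 15 .11
```

```text
t: 11.77
position: [473.2, -198.6, 78.5]
orientation: [2.288, 2.143, 0.002]
ft_force: [0.6, -0.9, 0.3]
opening: 46.8
err world [-3.7  0.6 -3.5] rot tool [0.006 0.004 0.004] t 11.77
[[55.0,0.0003,-0.0038,0.0035,0.006,0.004,0.004]]
```

```bash
python3 -m creep '[[40,0,-0.003,0.003,0.004,0.002,0.003],[20,0,0,0,0,0,0],[10,0,0,0,0,0,0],[0,0,0,0,0,0,0],[0,0,0,0,0,0,0],[0,0,0,0,0,0,0],[0,0,0,0,0,0,0]]' 40
python3 g.py 469.5 -198 75 -4 55 15 .11
```

```text
t: 12.35
position: [471.6, -199.2, 78.3]
orientation: [2.291, 2.139, 0.003]
ft_force: [-0.1, -0.8, -2.2]
opening: 8.1
err world [-2.1  1.2 -3.3] rot tool [0.006 0.004 0.001] t 12.35
[[55.0,0.001,-0.0022,0.0033,0.006,0.004,0.001]]
```

```bash
python3 -m creep '[[0,0,0,-0.015,0.001,0,0],[0,0,0,-0.030,0.001,0,0],[0,0,0,-0.035,0,0,0],[0,0,0,-0.035,0,0,0],[0,0,0,-0.025,0,0,0],[0,0,0,-0.007,0,0,0],[0,0,0,0,0,0,0]]'
python3 - <<'E'
from h import *
p,d=bot.grab_frame("scene");cv2.imwrite("pics/s5.png",cv2.resize(p[100:300,120:380,::-1],None,fx=3,fy=3))
E
python3 g.py 468.5 255 210 -4 0 36 .11
```

```text
t: 12.93
position: [468.6, -197.3, 227.7]
orientation: [-2.295, -2.142, 0.004]
ft_force: [0.7, -0.0, -1.5]
opening: 8.7
err world [ 1.000e-01  4.522e+02 -1.690e+01] rot tool [-0.004 -0.     0.001] t 12.98
[[0.0,0.0347,-0.0024,0.0013,-0.0,-0.0,0.0],[0.0,0.0347,-0.0024,0.0013,-0.0,-0.0,0.0],[0.0,0.0347,-0.0024,0.0013,-0.0,-0.0,0.0],[0.0,0.0347,-0.0024,0.0013,-0.0,-0.0,0.0],[0.0,0.0347,-0.0024,0.0013,-0.0,-0.0,0.0],[0.0,0.0347,-0.0024,0.0013,-0.0,-0.0,0.0],[0.0,0.0347,-0.0024,0.0013,-0.0,-0.0,0.0],[0.0,0.0347,-0.0024,0.0013,-0.0,-0.0,0.0]]
[[0.0,0.0347,-0.0024,0.0013,-0.0,-0.0,0.0],[0.0,0.0347,-0.0024,0.0013,-0.0,-0.0,0.0],[0.0,0.0347,-0.0024,0.0013,-0.0,-0.0,0.0],[0.0,0.0347,-0.0024,0.0013,-0.0,-0.0,0.0],[0.0,0.0347,-0.0024,0.0013,-0.0,-0.0,0.0]]
```

View pics/s5.png

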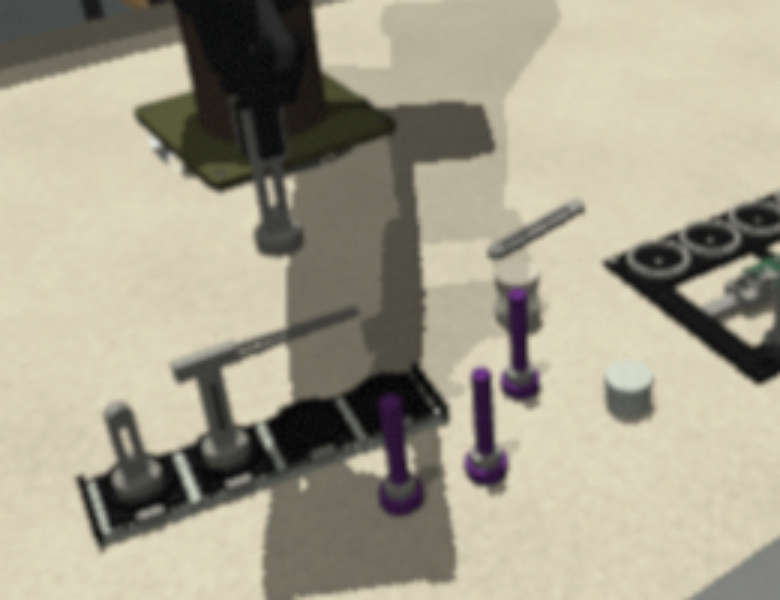

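```bash
python3 -m creep '[[0,0.015,-0.001,0,0,0,0],[0,0.028,-0.002,0,0,0,0],[0,0.035,-0.002,0,0,0,0],[0,0.035,-0.002,-0.001,0,0,0],[0,0.035,-0.002,-0.002,-0.002,0,0],[0,0.035,-0.002,-0.002,-0.002,0,0],[0,0.035,-0.002,-0.002,-0.002,0,0],[0,0.035,-0.002,-0.002,-0.002,0,0]]'
python3 g.py 468.5 255 200 -4 0 36 .11
```

```text
t: 13.65
position: [463.3, 61.5, 214.9]
orientation: [-2.297, -2.114, 0.024]
ft_force: [0.6, 0.5, -1.7]
opening: 8.4
err world [  5.2 193.5 -14.9] rot tool [-0.025 -0.002 -0.013] t 13.65
[[0.0,0.0322,-0.0018,0.0026,-0.004,-0.0,-0.002],[0.0,0.0322,-0.0017,0.0026,-0.004,-0.0,-0.002],[0.0,0.0322,-0.0016,0.0026,-0.004,-0.0,-0.002],[0.0,0.0322,-0.0016,0.0025,-0.004,-0.0,-0.002],[0.0,0.0322,-0.0015,0.0025,-0.004,-0.0,-0.002],[0.0,0.0322,-0.0014,0.0025,-0.004,-0.0,-0.002]]
```

```bash
python3 -m creep '[[0,0.034,-0.001,-0.001,-0.006,0,-0.002],[0,0.034,-0.001,-0.001,-0.006,0,-0.002],[0,0.033,-0.001,-0.001,-0.005,0,-0.002],[0,0.030,-0.001,-0.001,-0.005,0,-0.002],[0,0.024,0,-0.001,-0.004,0,-0.002],[0,0.013,0,0,-0.003,0.001,0],[0,0,0,0,0,0,0],[0,0,0,0,0,0,0]]'
python3 g.py 468.5 255 140 -4 0 16 .11
```

```text
t: 14.32
position: [460.1, 241.6, 196.2]
orientation: [-2.279, -2.14, 0.037]
ft_force: [-0.2, 0.1, -1.1]
opening: 8.2
err world [  8.4  13.4 -56.2] rot tool [-0.027  0.007  0.007] t 14.32
[[0.0,0.0036,0.0023,0.014,-0.007,0.002,0.002],[0.0,0.0036,0.0022,0.014,-0.007,0.002,0.002],[0.0,0.0035,0.0021,0.014,-0.007,0.002,0.002],[0.0,0.0035,0.002,0.014,-0.007,0.002,0.002]]
```

```bash
python3 -m creep '[[0,0.005,0.003,0.013,-0.008,0.003,0.002],[0,0.005,0.003,0.013,-0.008,0.003,0.002],[0,0.004,0.003,0.013,-0.008,0.003,0.002],[0,0.002,0.001,0.012,-0.005,0.001,0.001],[0,0,0,0,0,0,0],[0,0,0,0,0,0,0]]'
python3 g.py 468.5 255 98 -4 0 16 .11
```

```text
t: 14.82
position: [467.0, 249.9, 134.4]
orientation: [-2.301, -2.134, 0.015]
ft_force: [0.3, 0.8, 0.1]
opening: 8.1
err world [  1.5   5.1 -36.4] rot tool [-0.009  0.005 -0.006] t 14.82
[[0.0,0.0018,0.0005,0.0121,-0.003,0.002,-0.002],[0.0,0.0018,0.0004,0.0121,-0.003,0.002,-0.002],[0.0,0.0017,0.0004,0.0121,-0.003,0.002,-0.002]]
```

```bash
python3 -m creep '[[0,0.002,0,0.012,-0.003,0.002,-0.001],[0,0.002,0,0.012,-0.003,0.002,-0.002],[0,0.001,0,0.010,-0.003,0.001,-0.002],[0,0,0,0,0,0,0],[0,0,0,0,0,0,0]]'
python3 g.py 468.5 255 75 -4 0 8 .11
python3 - <<'E'
from h import *
p,d=bot.grab_frame("scene");cv2.imwrite("pics/s6.png",cv2.resize(p[100:240,260:460,::-1],None,fx=4,fy=4))
E
```

```text
t: 15.23
position: [468.2, 251.4, 100.4]
orientation: [2.302, 2.136, 0.001]
ft_force: [0.1, -0.4, -0.3]
opening: 8.2
err world [  0.3   3.6 -25.4] rot tool [ 0.001  0.    -0.005] t 15.23
[[0.0,0.0009,0.0,0.0064,0.0,0.0,-0.001],[0.0,0.0009,0.0,0.0064,0.0,0.0,-0.001],[0.0,0.0009,0.0,0.0064,0.0,0.0,-0.001],[0.0,0.0009,0.0,0.0064,0.0,0.0,-0.001]]
```

View pics/s6.png

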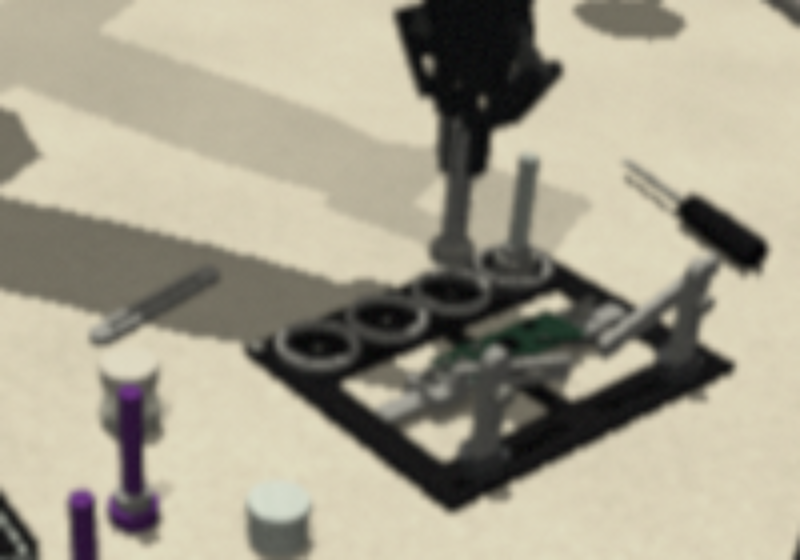

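Round post stands in seat 1; the tall post hangs over seat 2. Lower.

```bash
python3 -m creep '[[0,0.001,0,0.007,0,0,-0.001],[0,0.001,0,0.007,0,0,-0.001],[0,0,0,0.006,0,0,-0.001],[0,0,0,0.003,0,0,0],[0,0,0,0,0,0,0],[0,0,0,0,0,0,0]]'
python3 g.py 468.5 255 72 -4 0 8 .11
```

```text
t: 15.78
position: [469.8, 254.0, 77.4]
orientation: [2.297, 2.139, 0.006]
ft_force: [0.2, 0.1, 0.2]
opening: 8.0
err world [-1.3  1.  -5.4] rot tool [ 0.004 -0.001 -0.002] t 15.78
[[0.0,0.0009,-0.0014,0.0054,0.004,-0.001,-0.002]]
```

```bash
python3 -m creep '[[0,0.001,-0.001,0.003,0.004,-0.001,0],[0,0,0,0.002,0,0,0],[0,0,0,0.001,0,0,0],[0,0,0,0.001,0,0,0]]'
python3 g.py 468.5 255 72 -4 0 8 .11
```

```text
t: 16.12
position: [469.3, 255.6, 70.9]
orientation: [2.299, 2.141, 0.002]
ft_force: [-2.9, -0.7, 7.7]
opening: 8.6
err world [-0.8 -0.6  1.1] rot tool [ 0.001 -0.001 -0.001] t 16.12
[[0.0,-0.0006,-0.0008,-0.0011,0.001,-0.001,-0.001]]
```

```bash
python3 -m creep '[[15,0,0,0,0,0,0],[30,0,0,0,0,0,0],[45,0,0,0,0,0,0],[55,0,0,0,0,0,0],[55,0,0,0,0,0,0]]'
python3 -m creep '[[55,0,0,-0.015,0,0,0],[55,0,0,-0.030,0,0,0],[55,0,0,-0.036,0,0,0],[55,0,0,-0.036,0,0,0],[55,-0.015,0,-0.012,0,0,0],[55,-0.03,0.002,0,0,0,0],[55,-0.038,0.003,0,0,0,0],[55,-0.04,0.003,0,0,0,0]]'
python3 - <<'E'
from h import *
p,d=bot.grab_frame("scene");cv2.imwrite("pics/s7.png",cv2.resize(p[100:240,260:460,::-1],None,fx=4,fy=4))
E
python3 g.py 460 -254 195 -3 55 38 .11
```

```text
t: 16.53
position: [470.4, 256.0, 72.0]
orientation: [2.298, 2.14, 0.006]
ft_force: [-0.0, 0.4, -0.7]
opening: 46.9
t: 17.2
position: [468.7, 133.7, 207.5]
orientation: [2.286, 2.153, 0.006]
ft_force: [0.4, 0.0, 0.5]
opening: 47.0
err world [  -9.  -381.5  -12.3] rot tool [ 0.004  0.003 -0.013] t 17.25
[[55.0,-0.0347,0.0015,0.0012,0.0,0.0,-0.001],[55.0,-0.0347,0.0014,0.0012,0.0,0.0,-0.001],[55.0,-0.0347,0.0014,0.0012,0.0,0.0,-0.001],[55.0,-0.0347,0.0013,0.0012,0.0,0.0,-0.001],[55.0,-0.0347,0.0013,0.0012,0.0,0.0,-0.001],[55.0,-0.0347,0.0012,0.0012,0.0,0.0,-0.001],[55.0,-0.0347,0.0012,0.0012,0.0,0.0,-0.001],[55.0,-0.0347,0.0012,0.0012,0.0,0.0,-0.001]]
[[55.0,-0.0347,0.0011,0.0012,0.0,0.0,-0.001],[55.0,-0.0347,0.0011,0.0011,0.0,0.0,-0.001],[55.0,-0.0347,0.001,0.0011,0.0,0.0,-0.001]]
```

View pics/s7.png

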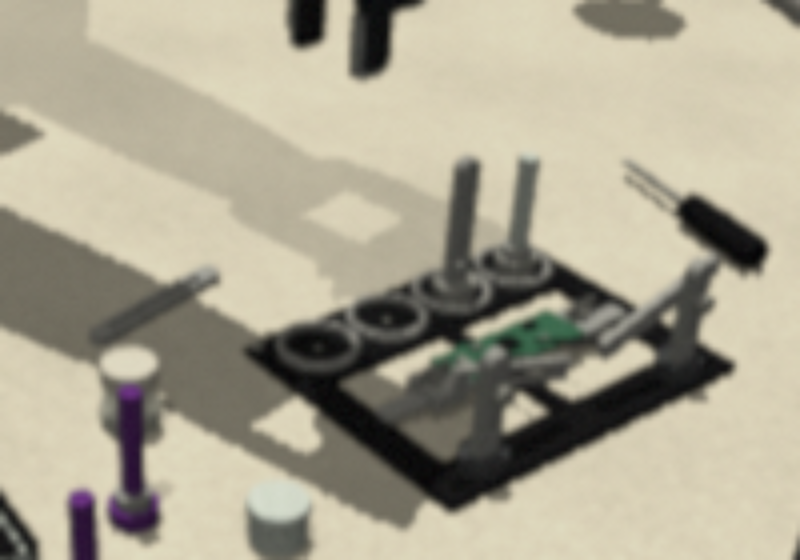

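```bash
python3 -m creep '[[55,-0.038,0.001,0,0,0,-0.001],[55,-0.038,0.001,0,0,0,-0.001],[55,-0.038,0.001,0,0,0,-0.001],[55,-0.038,0.001,0,0,0,-0.001],[55,-0.038,0.001,0,0,0,-0.001],[55,-0.036,0.001,0,0,0,-0.001],[55,-0.03,0.001,0,0,0,-0.001],[55,-0.02,0.001,0,0,0,-0.001]]'
python3 g.py 460 -254 190 -3 55 38 .11
```

```text
t: 17.92
position: [458.3, -157.0, 210.3]
orientation: [2.274, 2.152, 0.008]
ft_force: [0.0, 0.4, 0.8]
opening: 46.9
err world [  1.7 -97.  -20.3] rot tool [ 0.011  0.003 -0.003] t 17.92
[[55.0,-0.0322,0.0023,0.0069,0.004,0.001,-0.001],[55.0,-0.0322,0.0023,0.0069,0.004,0.001,-0.001],[55.0,-0.0322,0.0023,0.0068,0.004,0.001,-0.001]]
```

```bash
python3 -m creep '[[55,-0.031,0.002,0.006,0.003,0,0],[55,-0.031,0.002,0.006,0.003,0,0],[55,-0.022,0.002,0.004,0.003,0,0],[55,-0.003,0,0,0,0,0],[55,0,0,0,0,0,0],[55,0,0,0,0,0,0]]'
python3 g.py 460 -254 130 -3 55 15 .11
```

```text
t: 18.42
position: [458.1, -253.2, 194.8]
orientation: [2.287, 2.146, -0.001]
ft_force: [1.0, 0.7, 0.3]
opening: 46.9
err world [  1.9  -0.8 -64.8] rot tool [ 0.004  0.004 -0.011] t 18.42
[[55.0,-0.0001,0.0003,0.013,0.001,0.001,-0.002],[55.0,-0.0001,0.0003,0.013,0.001,0.001,-0.002],[55.0,-0.0001,0.0004,0.013,0.001,0.001,-0.002],[55.0,-0.0001,0.0004,0.013,0.001,0.001,-0.002],[55.0,-0.0001,0.0004,0.013,0.001,0.001,-0.002]]
```

```bash
python3 -m creep '[[55,0,0,0.015,0.001,0.001,-0.002],[55,0,0,0.017,0.001,0.001,-0.002],[55,0,0,0.019,0.001,0.001,-0.002],[55,-0.003,0,0.015,0,0,0],[55,-0.002,0,0.005,0,0,0],[55,0,0,0,0,0,0]]'
python3 g.py 460 -254 61 -3 55 15 .11
```

```text
t: 18.92
position: [460.8, -252.3, 125.1]
orientation: [2.27, 2.161, 0.005]
ft_force: [0.4, 0.0, 0.2]
opening: 47.0
err world [ -0.8  -1.7 -64.1] rot tool [0.007 0.003 0.003] t 18.92
[[55.0,-0.0003,-0.0002,0.0128,0.001,0.001,0.001],[55.0,-0.0003,-0.0002,0.0128,0.001,0.001,0.001],[55.0,-0.0003,-0.0002,0.0128,0.001,0.001,0.001],[55.0,-0.0003,-0.0002,0.0128,0.001,0.001,0.001],[55.0,-0.0003,-0.0002,0.0128,0.001,0.001,0.001]]
```

```bash
python3 -m creep '[[55,-0.001,0,0.013,0.002,0.001,0.001],[55,-0.001,-0.001,0.014,0.002,0.001,0.001],[55,0,-0.001,0.014,0.002,0.001,0.001],[55,0,-0.001,0.012,0,0,0],[55,0,0,0.008,0,0,0],[55,0,0,0,0,0,0],[55,0,0,0,0,0,0]]'
python3 g.py 460 -254 61 -3 55 15 .11
```

```text
t: 19.5
position: [460.2, -253.2, 62.0]
orientation: [2.272, 2.162, 0.004]
ft_force: [0.0, 0.5, 0.7]
opening: 47.0
err world [-0.2 -0.8 -1. ] rot tool [0.006 0.002 0.003] t 19.5
[[55.0,-0.0008,-0.0002,0.001,0.006,0.002,0.003]]
```

```bash
python3 -m creep '[[40,0,0,0.001,0.004,0.002,0],[20,0,0,0,0,0,0],[10,0,0,0,0,0,0],[0,0,0,0,0,0,0],[0,0,0,0,0,0,0],[0,0,0,0,0,0,0],[0,0,0,0,0,0,0]]' 40
python3 -m creep '[[0,0,0,-0.015,0.001,0,0],[0,0,0,-0.030,0.001,0,0],[0,0,0,-0.035,0,0,0],[0,0,0,-0.035,0,0,0],[0,0,0,-0.025,0,0,0],[0,0,0,-0.007,0,0,0],[0,0,0,0,0,0,0]]'
python3 - <<'E'
from h import *
p,d=bot.grab_frame("scene");cv2.imwrite("pics/s8.png",cv2.resize(p[100:300,120:380,::-1],None,fx=3,fy=3))
E
python3 g.py 464.4 197.5 210 -4 0 36 .11
```

```text
t: 20.08
position: [461.9, -254.4, 63.7]
orientation: [2.272, 2.162, 0.003]
ft_force: [-0.0, 0.0, -1.0]
opening: 8.7
t: 20.67
position: [459.1, -252.5, 213.5]
orientation: [-2.274, -2.163, 0.001]
ft_force: [-0.1, 1.1, -1.6]
opening: 8.4
err world [  5.5 449.9  -2.7] rot tool [-0.004 -0.002  0.02 ] t 20.72
[[0.0,0.0346,-0.0013,0.0003,-0.0,-0.0,0.002],[0.0,0.0346,-0.0014,0.0003,-0.0,-0.0,0.002],[0.0,0.0346,-0.0014,0.0003,-0.0,-0.0,0.002],[0.0,0.0346,-0.0015,0.0003,-0.0,-0.0,0.002],[0.0,0.0346,-0.0015,0.0003,-0.0,-0.0,0.002],[0.0,0.0346,-0.0016,0.0003,-0.0,-0.0,0.002],[0.0,0.0346,-0.0016,0.0003,-0.0,-0.0,0.002],[0.0,0.0346,-0.0017,0.0003,-0.0,-0.0,0.002]]
[[0.0,0.0346,-0.0017,0.0002,-0.0,-0.0,0.002],[0.0,0.0346,-0.0018,0.0002,-0.0,-0.0,0.002],[0.0,0.0346,-0.0018,0.0002,-0.0,-0.0,0.002],[0.0,0.0346,-0.0019,0.0002,-0.0,-0.0,0.002],[0.0,0.0346,-0.0019,0.0002,-0.0,-0.0,0.002]]
```

View pics/s8.png

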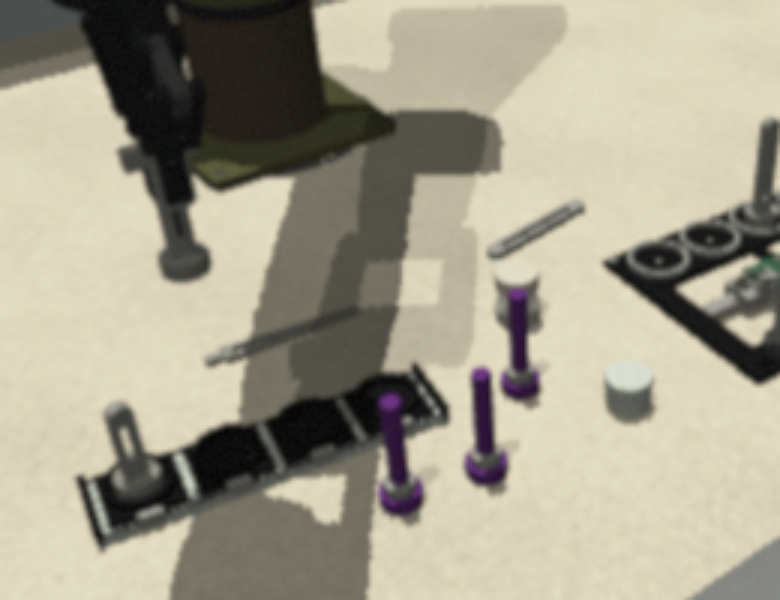

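```bash
python3 -m creep '[[0,0.015,-0.001,0,0,0,0.002],[0,0.028,-0.001,0,0,0,0.002],[0,0.035,-0.001,0,-0.002,0,0.002],[0,0.035,-0.001,-0.002,-0.003,0,0.001],[0,0.035,-0.001,-0.003,-0.004,0,0.001],[0,0.035,-0.001,-0.003,-0.004,0,0],[0,0.035,-0.001,-0.003,-0.004,0,0],[0,0.035,-0.001,-0.003,-0.004,0,0]]'
python3 g.py 464.4 197.5 200 -4 0 36 .11
```

```text
t: 21.38
position: [457.4, 6.8, 206.7]
orientation: [-2.29, -2.13, 0.003]
ft_force: [0.5, -0.0, -1.5]
opening: 8.7
err world [  7.  190.7  -6.7] rot tool [-0.011 -0.008 -0.003] t 21.38
[[0.0,0.0318,-0.0011,0.0014,-0.002,-0.001,-0.0],[0.0,0.0318,-0.0011,0.0013,-0.002,-0.001,-0.0],[0.0,0.0318,-0.0011,0.0013,-0.002,-0.001,-0.0],[0.0,0.0318,-0.0011,0.0012,-0.002,-0.001,-0.0],[0.0,0.0318,-0.0011,0.0012,-0.002,-0.001,-0.0],[0.0,0.0318,-0.0011,0.0012,-0.002,-0.001,-0.0]]
```

```bash
python3 -m creep '[[0,0.034,0,-0.001,-0.005,-0.001,0],[0,0.034,0,-0.001,-0.005,-0.001,0],[0,0.033,0,-0.001,-0.005,-0.001,0],[0,0.030,0,-0.001,-0.005,-0.001,0],[0,0.024,0,-0.001,-0.005,0,0],[0,0.013,0,0,-0.003,0,0],[0,0,0,0,0,0,0],[0,0,0,0,0,0,0]]'
python3 g.py 464.4 197.5 130 -4 0 16 .11
```

```text
t: 22.05
position: [457.5, 187.4, 190.1]
orientation: [-2.284, -2.144, 0.017]
ft_force: [-0.1, 0.2, -0.6]
opening: 8.5
err world [  6.9  10.1 -60.1] rot tool [-0.014  0.002  0.007] t 22.05
[[0.0,0.0027,0.0018,0.015,-0.003,0.001,0.002],[0.0,0.0026,0.0017,0.015,-0.003,0.001,0.002],[0.0,0.0026,0.0017,0.015,-0.003,0.001,0.002],[0.0,0.0026,0.0016,0.015,-0.003,0.001,0.002]]
```

```bash
python3 -m creep '[[0,0.004,0.002,0.013,-0.005,0.002,0.002],[0,0.004,0.002,0.014,-0.005,0.002,0.002],[0,0.004,0.002,0.014,-0.005,0.001,0.002],[0,0.003,0.002,0.013,-0.003,0,0.001],[0,0,0,0,0,0,0],[0,0,0,0,0,0,0]]'
python3 g.py 464.4 197.5 84 -4 0 16 .11
```

```text
t: 22.55
position: [462.6, 195.5, 125.9]
orientation: [-2.303, -2.134, 0.011]
ft_force: [0.5, 0.6, -0.6]
opening: 8.7
err world [  1.8   2.  -41.9] rot tool [-0.006  0.004 -0.006] t 22.55
[[0.0,0.0008,0.0006,0.014,-0.002,0.001,-0.002],[0.0,0.0007,0.0006,0.014,-0.002,0.001,-0.002],[0.0,0.0007,0.0006,0.014,-0.002,0.001,-0.002]]
```

```bash
python3 -m creep '[[0,0.001,0,0.012,-0.002,0.001,-0.001],[0,0.001,0,0.012,-0.002,0.001,-0.002],[0,0.001,0,0.010,-0.002,0.001,-0.002],[0,0,0,0.003,0,0,0],[0,0,0,0,0,0,0]]'
python3 g.py 464.4 197.5 60 -4 0 8 .11
python3 - <<'E'
from h import *
p,d=bot.grab_frame("scene");cv2.imwrite("pics/s9.png",cv2.resize(p[100:240,260:460,::-1],None,fx=4,fy=4))
E
```

```text
t: 22.97
position: [463.4, 195.9, 86.8]
orientation: [2.301, 2.137, 0.001]
ft_force: [-0.5, -0.1, 0.1]
opening: 8.7
err world [  1.    1.6 -26.8] rot tool [ 0.001  0.001 -0.004] t 22.97
[[0.0,0.0004,0.0002,0.0067,0.0,0.0,-0.001],[0.0,0.0004,0.0002,0.0067,0.0,0.0,-0.001],[0.0,0.0004,0.0002,0.0067,0.0,0.0,-0.001],[0.0,0.0004,0.0002,0.0067,0.0,0.0,-0.001]]
```

View pics/s9.png

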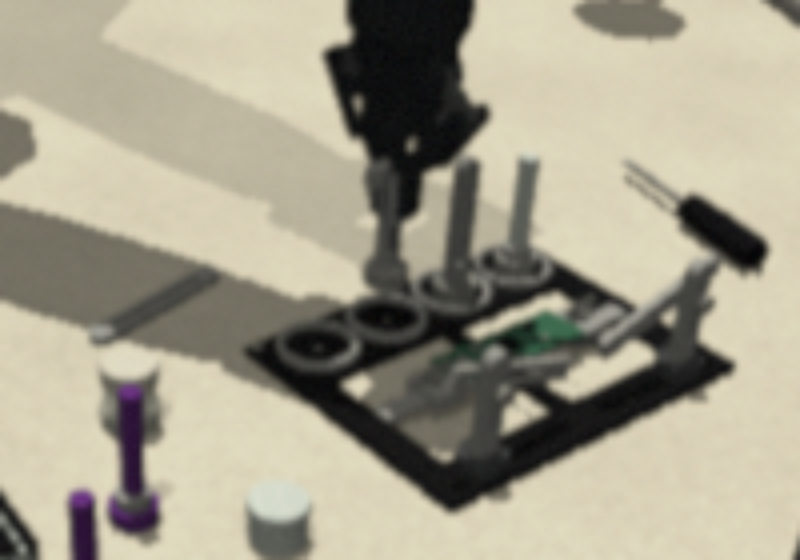

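```bash
python3 -m creep '[[0,0,0,0.007,0,0,-0.001],[0,0,0,0.007,0,0,-0.001],[0,0,0,0.007,0,0,-0.001],[0,0,0,0.004,0,0,0],[0,0,0,0,0,0,0],[0,0,0,0,0,0,0]]'
python3 g.py 464.4 197.5 58 -4 0 8 .11
```

```text
t: 23.52
position: [464.9, 196.4, 61.4]
orientation: [2.296, 2.139, 0.006]
ft_force: [-0.1, 0.5, -1.9]
opening: 8.6
err world [-0.5  1.1 -3.4] rot tool [ 0.005 -0.001 -0.001] t 23.52
[[0.0,0.0011,-0.0006,0.0033,0.005,-0.001,-0.001]]
```

```bash
python3 -m creep '[[0,0.001,0,0.002,0.004,-0.001,0],[0,0,0,0.002,0,0,0],[0,0,0,0.001,0,0,0],[0,0,0,0.001,0,0,0]]'
python3 g.py 464.4 197.5 58 -4 0 8 .11
```

```text
t: 23.85
position: [465.7, 197.8, 55.8]
orientation: [2.298, 2.141, 0.002]
ft_force: [-2.8, -0.1, 7.1]
opening: 8.2
err world [-1.3 -0.3  2.2] rot tool [ 0.002 -0.    -0.001] t 23.85
[[0.0,-0.0004,-0.0013,-0.0022,0.002,-0.0,-0.001]]
```

Seated by contact. Release, rise, head to the short post.

```bash
python3 -m creep '[[15,0,0,0,0,0,0],[30,0,0,0,0,0,0],[45,0,0,0,0,0,0],[55,0,0,0,0,0,0],[55,0,0,0,0,0,0]]'
python3 -m creep '[[55,0,0,-0.015,0,0,0],[55,0,0,-0.030,0,0,0],[55,0,0,-0.036,0,0,0],[55,0,0,-0.036,0,0,0],[55,-0.015,0,-0.015,0,0,0],[55,-0.03,0.001,0,0,0,0],[55,-0.038,0.002,0,0,0,0],[55,-0.04,0.002,0,0,0,0]]'
python3 - <<'E'
from h import *
p,d=bot.grab_frame("scene");cv2.imwrite("pics/s10.png",cv2.resize(p[100:240,260:460,::-1],None,fx=4,fy=4))
E
python3 g.py 451 -312 190 -1 55 38 .11
```

```text
t: 24.27
position: [466.7, 198.1, 56.9]
orientation: [2.297, 2.14, 0.006]
ft_force: [-0.4, 0.6, 0.5]
opening: 46.8
t: 24.93
position: [461.9, 76.0, 195.6]
orientation: [2.284, 2.153, 0.005]
ft_force: [1.6, -1.3, 0.1]
opening: 47.1
err world [ -11.  -381.7   -5.5] rot tool [ 0.004  0.005 -0.047] t 24.98
[[55.0,-0.0347,0.0012,0.0007,0.0,0.0,-0.004],[55.0,-0.0347,0.0011,0.0006,0.0,0.0,-0.004],[55.0,-0.0347,0.0009,0.0006,0.0,0.0,-0.004],[55.0,-0.0347,0.0008,0.0006,0.0,0.0,-0.004],[55.0,-0.0347,0.0007,0.0006,0.0,0.0,-0.004],[55.0,-0.0347,0.0005,0.0006,0.0,0.0,-0.004],[55.0,-0.0347,0.0004,0.0006,0.0,0.0,-0.004],[55.0,-0.0347,0.0002,0.0006,0.0,0.0,-0.004]]
[[55.0,-0.0347,0.0001,0.0005,0.0,0.0,-0.004],[55.0,-0.0347,-0.0001,0.0005,0.0,0.0,-0.004],[55.0,-0.0347,-0.0002,0.0005,0.0,0.0,-0.004]]
```

View pics/s10.png

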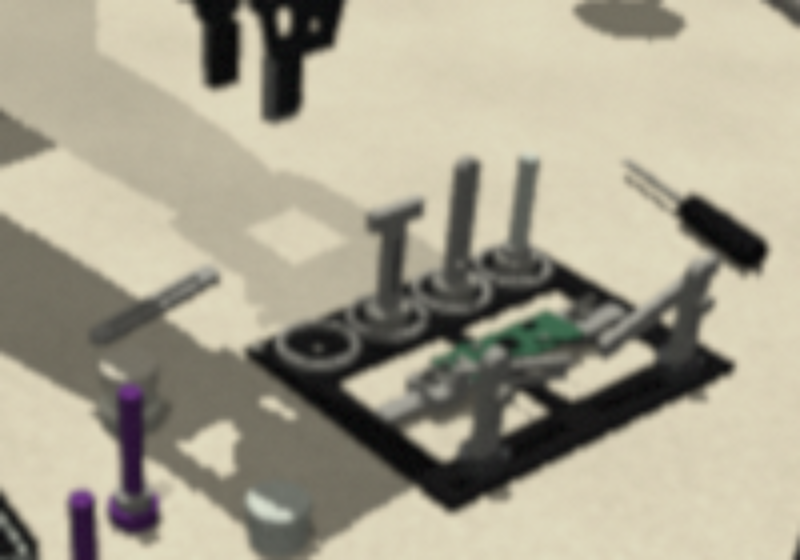

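Three posts stand upright in seats 1–3.

```bash
python3 -m creep '[[55,-0.038,0.001,0,0,0,-0.004],[55,-0.038,0.001,0,0,0,-0.004],[55,-0.038,0.001,0,0,0,-0.004],[55,-0.038,0.001,0,0,0,-0.004],[55,-0.038,0.001,0,0,0,-0.004],[55,-0.036,0.001,0,0,0,-0.004],[55,-0.03,0,0,0,0,-0.004],[55,-0.02,0,0,0,0,-0.004]]'
python3 g.py 451 -312 180 -1 55 38 .11
```

```text
t: 25.65
position: [452.1, -214.9, 198.8]
orientation: [2.246, 2.18, 0.006]
ft_force: [0.8, -0.7, -1.4]
opening: 46.8
err world [ -1.1 -97.1 -18.8] rot tool [ 0.011  0.005 -0.012] t 25.65
[[55.0,-0.0323,0.0005,0.0064,0.004,0.002,-0.004],[55.0,-0.0323,0.0004,0.0064,0.004,0.002,-0.004],[55.0,-0.0324,0.0003,0.0063,0.004,0.002,-0.004]]
```

```bash
python3 -m creep '[[55,-0.031,0.001,0.006,0.003,0,-0.003],[55,-0.031,0.001,0.006,0.003,0,-0.003],[55,-0.022,0.001,0.004,0.003,0,-0.003],[55,-0.003,0,0,0,0,0],[55,0,0,0,0,0,0],[55,0,0,0,0,0,0]]'
python3 g.py 451 -312 115 -1 55 15 .11
```

```text
t: 26.15
position: [451.2, -311.0, 182.9]
orientation: [2.249, 2.186, -0.004]
ft_force: [0.3, -0.1, 0.1]
opening: 47.0
err world [ -0.2  -1.  -67.9] rot tool [ 0.003  0.006 -0.011] t 26.15
[[55.0,-0.0001,-0.0001,0.0136,0.001,0.001,-0.002],[55.0,-0.0001,-0.0001,0.0136,0.001,0.001,-0.002],[55.0,-0.0002,-0.0001,0.0136,0.001,0.001,-0.002],[55.0,-0.0002,-0.0,0.0136,0.001,0.001,-0.002],[55.0,-0.0002,-0.0,0.0136,0.001,0.001,-0.002]]
```

```bash
python3 -m creep '[[55,0,0,0.015,0.001,0.001,-0.001],[55,0,0,0.017,0.001,0.001,-0.001],[55,-0.001,0,0.019,0.001,0.001,-0.001],[55,-0.003,0,0.017,0,0,0],[55,-0.001,0,0.006,0,0,0],[55,0,0,0,0,0,0]]'
python3 g.py 451 -312 47 -1 55 15 .11
```

```text
t: 26.65
position: [454.0, -310.3, 110.2]
orientation: [2.236, 2.196, 0.0]
ft_force: [0.1, 0.5, 0.2]
opening: 47.1
err world [ -3.   -1.7 -63.2] rot tool [ 0.005  0.005 -0.001] t 26.65
[[55.0,-0.0003,-0.0007,0.0126,0.001,0.001,-0.0],[55.0,-0.0003,-0.0007,0.0126,0.001,0.001,-0.0],[55.0,-0.0003,-0.0006,0.0126,0.001,0.001,-0.0],[55.0,-0.0003,-0.0006,0.0126,0.001,0.001,-0.0],[55.0,-0.0003,-0.0006,0.0126,0.001,0.001,-0.0]]
```

```bash
python3 -m creep '[[55,-0.001,-0.001,0.013,0.002,0.001,0],[55,-0.001,-0.001,0.014,0.002,0.001,0],[55,0,-0.002,0.014,0.002,0.001,0],[55,0,-0.001,0.012,0,0,0],[55,0,0,0.007,0,0,0],[55,0,0,0,0,0,0],[55,0,0,0,0,0,0]]'
python3 g.py 451 -312 47 -1 55 15 .11
```

```text
t: 27.23
position: [451.0, -311.5, 48.1]
orientation: [2.235, 2.201, -0.002]
ft_force: [0.9, -0.4, -0.5]
opening: 46.7
err world [ 0.  -0.5 -1.1] rot tool [0.003 0.004 0.002] t 27.23
[[55.0,-0.0005,0.0001,0.0011,0.003,0.004,0.002]]
```

```bash
python3 -m creep '[[40,0,0,0.001,0.002,0.002,0],[20,0,0,0,0,0,0],[10,0,0,0,0,0,0],[0,0,0,0,0,0,0],[0,0,0,0,0,0,0],[0,0,0,0,0,0,0],[0,0,0,0,0,0,0]]' 40
python3 -m creep '[[0,0,0,-0.015,0.001,0,0],[0,0,0,-0.030,0.001,0,0],[0,0,0,-0.035,0,0,0],[0,0,0,-0.035,0,0,0],[0,0,0,-0.025,0,0,0],[0,0,0,-0.007,0,0,0],[0,0,0,0,0,0,0]]'
python3 - <<'E'
from h import *
p,d=bot.grab_frame("scene");cv2.imwrite("pics/s11.png",cv2.resize(p[100:300,100:360,::-1],None,fx=3,fy=3))
E
python3 g.py 460.8 139.5 190 -4 0 36 .11
```

```text
t: 27.82
position: [452.5, -312.8, 49.7]
orientation: [2.234, 2.2, -0.001]
ft_force: [0.8, 0.5, -0.5]
opening: 8.4
t: 28.4
position: [450.1, -310.4, 199.6]
orientation: [-2.237, -2.202, 0.004]
ft_force: [0.4, -0.4, -1.9]
opening: 8.4
err world [ 10.8 449.8  -8.8] rot tool [-0.004 -0.     0.054] t 28.45
[[0.0,0.0346,0.0003,0.0007,-0.0,-0.0,0.004],[0.0,0.0346,0.0002,0.0007,-0.0,-0.0,0.004],[0.0,0.0346,0.0,0.0007,-0.0,-0.0,0.004],[0.0,0.0346,-0.0001,0.0007,-0.0,-0.0,0.004],[0.0,0.0346,-0.0003,0.0007,-0.0,-0.0,0.004],[0.0,0.0346,-0.0004,0.0007,-0.0,-0.0,0.004],[0.0,0.0346,-0.0006,0.0007,-0.0,-0.0,0.004],[0.0,0.0346,-0.0007,0.0007,-0.0,-0.0,0.004]]
[[0.0,0.0346,-0.0009,0.0007,-0.0,-0.0,0.004],[0.0,0.0346,-0.001,0.0007,-0.0,-0.0,0.004],[0.0,0.0346,-0.0011,0.0007,-0.0,-0.0,0.004],[0.0,0.0346,-0.0013,0.0007,-0.0,-0.0,0.004],[0.0,0.0346,-0.0014,0.0007,-0.0,-0.0,0.004]]
```

View pics/s11.png

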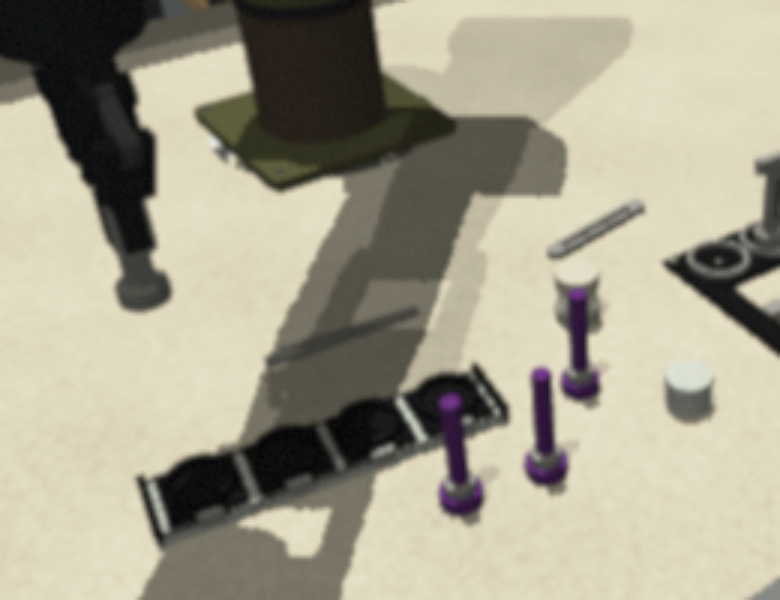

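```bash
python3 -m creep '[[0,0.015,0.001,0,0,0,0.004],[0,0.028,0.001,0,0,0,0.004],[0,0.035,0.001,0,-0.002,0,0.004],[0,0.035,0,-0.002,-0.003,0,0.004],[0,0.035,0,-0.003,-0.004,0,0.004],[0,0.035,0,-0.003,-0.004,0,0.003],[0,0.035,0,-0.003,-0.004,0,0.003],[0,0.035,0,-0.003,-0.004,0,0.003]]'
python3 g.py 460.8 139.5 190 -4 0 36 .11
```

```text
t: 29.12
position: [453.1, -50.4, 192.5]
orientation: [-2.276, -2.144, -0.0]
ft_force: [1.7, 0.8, -0.3]
opening: 8.4
err world [  7.7 189.9  -2.5] rot tool [-0.011 -0.01   0.01 ] t 29.12
[[0.0,0.0317,-0.0006,0.0007,-0.002,-0.002,0.002],[0.0,0.0317,-0.0006,0.0007,-0.002,-0.002,0.002],[0.0,0.0317,-0.0007,0.0006,-0.002,-0.002,0.002],[0.0,0.0317,-0.0008,0.0006,-0.002,-0.002,0.002],[0.0,0.0317,-0.0008,0.0005,-0.002,-0.002,0.002],[0.0,0.0317,-0.0009,0.0005,-0.002,-0.002,0.002]]
```

```bash
python3 -m creep '[[0,0.034,0,-0.001,-0.005,-0.001,0.002],[0,0.034,0,-0.001,-0.005,-0.001,0.002],[0,0.033,0,-0.001,-0.005,-0.001,0.002],[0,0.030,0,-0.001,-0.005,-0.001,0.001],[0,0.024,0,-0.001,-0.005,0,0],[0,0.013,0,0,-0.003,0,0],[0,0,0,0,0,0,0],[0,0,0,0,0,0,0]]'
python3 g.py 460.8 139.5 120 -4 0 16 .11
```

```text
t: 29.78
position: [451.5, 131.1, 177.3]
orientation: [-2.277, -2.147, 0.009]
ft_force: [-0.7, -0.1, -0.5]
opening: 8.5
err world [  9.3   8.4 -57.3] rot tool [-0.013 -0.004  0.011] t 29.78
[[0.0,0.0022,0.0024,0.0143,-0.003,-0.001,0.003],[0.0,0.0022,0.0023,0.0143,-0.003,-0.001,0.003],[0.0,0.0022,0.0023,0.0143,-0.003,-0.001,0.003],[0.0,0.0022,0.0022,0.0143,-0.003,-0.001,0.003]]
```

```bash
python3 -m creep '[[0,0.003,0.003,0.013,-0.005,-0.001,0.003],[0,0.003,0.003,0.014,-0.005,0,0.003],[0,0.003,0.003,0.014,-0.004,0,0.002],[0,0.003,0.002,0.013,-0.002,0,0.001],[0,0,0,0,0,0,0],[0,0,0,0,0,0,0]]'
python3 g.py 460.8 139.5 72 -4 0 16 .11
```

```text
t: 30.28
position: [459.5, 136.7, 113.5]
orientation: [-2.298, -2.136, 0.011]
ft_force: [-0.1, 0.0, -0.4]
opening: 8.5
err world [  1.3   2.8 -41.5] rot tool [-0.008  0.002 -0.003] t 30.28
[[0.0,0.001,0.0005,0.0138,-0.003,0.001,-0.001],[0.0,0.001,0.0004,0.0138,-0.003,0.001,-0.001],[0.0,0.001,0.0004,0.0138,-0.003,0.001,-0.001]]
```

```bash
python3 -m creep '[[0,0.001,0,0.012,-0.003,0.001,-0.001],[0,0.001,0,0.012,-0.002,0.001,-0.001],[0,0.001,0,0.010,-0.002,0,-0.001],[0,0,0,0.003,0,0,0],[0,0,0,0,0,0,0]]'
python3 g.py 460.8 139.5 46 -4 0 8 .11
python3 - <<'E'
from h import *
p,d=bot.grab_frame("scene");cv2.imwrite("pics/s12.png",cv2.resize(p[100:240,260:460,::-1],None,fx=4,fy=4))
E
```

```text
t: 30.7
position: [460.4, 136.2, 76.4]
orientation: [2.302, 2.136, -0.001]
ft_force: [-0.4, -0.1, -0.3]
opening: 8.6
err world [  0.4   3.3 -30.4] rot tool [ 0.001  0.001 -0.005] t 30.7
[[0.0,0.0008,0.0,0.0076,0.0,0.0,-0.001],[0.0,0.0008,0.0,0.0076,0.0,0.0,-0.001],[0.0,0.0008,0.0,0.0076,0.0,0.0,-0.001],[0.0,0.0008,0.0,0.0076,0.0,0.0,-0.001]]
```

View pics/s12.png

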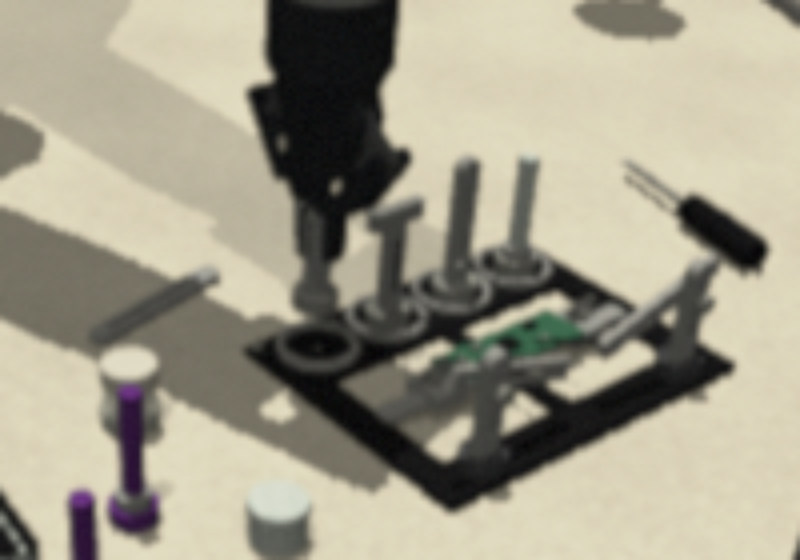

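```bash
python3 -m creep '[[0,0.001,0,0.007,0,0,-0.001],[0,0.001,0,0.007,0,0,-0.001],[0,0,0,0.007,0,0,-0.001],[0,0,0,0.006,0,0,0],[0,0,0,0,0,0,0],[0,0,0,0,0,0,0]]'
python3 g.py 460.8 139.5 43 -4 0 8 .11
```

```text
t: 31.25
position: [462.5, 138.6, 49.2]
orientation: [2.297, 2.138, 0.005]
ft_force: [-0.0, -0.8, -0.4]
opening: 8.3
err world [-1.7  0.9 -6.2] rot tool [ 0.005  0.    -0.001] t 31.25
[[0.0,0.0008,-0.0018,0.0062,0.005,0.0,-0.001]]
```

```bash
python3 -m creep '[[0,0,-0.001,0.003,0.004,0,0],[0,0,-0.001,0.002,0,0,0],[0,0,0,0.001,0,0,0],[0,0,0,0.001,0,0,0]]'
python3 g.py 460.8 139.5 43 -4 0 8 .11
```

```text
t: 31.58
position: [460.7, 138.9, 42.1]
orientation: [2.298, 2.141, 0.001]
ft_force: [-1.7, -0.6, 10.2]
opening: 8.9
err world [0.1 0.6 0.9] rot tool [ 0.001  0.    -0.001] t 31.58
[[0.0,0.0006,0.0,-0.0009,0.001,0.0,-0.001]]
```

Contact. Release, rise and move back clear.

```bash
python3 -m creep '[[15,0,0,0,0,0,0],[30,0,0,0,0,0,0],[45,0,0,0,0,0,0],[55,0,0,0,0,0,0],[55,0,0,0,0,0,0]]'
python3 -m creep '[[55,0,0,-0.015,0,0,0],[55,0,0,-0.030,0,0,0],[55,0,0,-0.036,0,0,0],[55,0,0,-0.036,0,0,0],[55,-0.015,0,-0.015,0,0,0],[55,-0.03,0,0,0,0,0],[55,-0.038,0,0,0,0,0],[55,-0.04,0,0,0,0,0]]'
python3 -m creep '[[55,-0.04,0,0,0,0,0],[55,-0.04,0,0,0,0,0],[55,-0.04,0,0,0,0,0],[55,-0.035,0,0,0,0,0],[55,-0.02,0,0,0,0,0],[55,0,0,0,0,0,0],[55,0,0,0,0,0,0]]'
python3 - <<'E'
from h import *
p,d=bot.grab_frame("scene");cv2.imwrite("pics/s13.png",cv2.resize(p[100:240,260:460,::-1],None,fx=4,fy=4))
p2,d2=bot.grab_frame("top");cv2.imwrite("pics/top13.png",cv2.resize(p2[155:265,155:290,::-1],None,fx=5,fy=5))
c={"round":(472,313),"tall":(468.3,255),"tee":(464.4,197.5),"short":(460.8,139.3)}
for n,D in(("top",d2),("scene",d)):
    W=cloud(n,D).reshape(-1,3)
    for k,(x,y) in c.items():
        P=W[(abs(W[:,0]-x)<22)&(abs(W[:,1]-y)<26)&(W[:,2]>50)]
        F=W[(np.hypot(W[:,0]-x,W[:,1]-y)<26)&(W[:,2]>17)&(W[:,2]<26)]
        T=P[P[:,2]>P[:,2].max()-10]
        print(n,k,"top",T.mean(0).round(1),"zmax",P[:,2].max().round(1),"foot",len(F),F.mean(0).round(1))
E
```

```text
t: 32.0
position: [461.7, 139.1, 43.1]
orientation: [2.298, 2.14, 0.004]
ft_force: [1.0, 0.3, 0.3]
opening: 46.8
t: 32.67
position: [452.3, 17.4, 182.3]
orientation: [2.284, 2.153, 0.004]
ft_force: [1.0, 0.1, -0.6]
opening: 47.1
t: 33.25
position: [440.0, -171.5, 185.7]
orientation: [2.286, 2.139, 0.009]
ft_force: [-0.4, 0.4, 0.4]
opening: 47.0
top round top [472.3 315.2  95.3] zmax 98.8 foot 69 [472.5 310.3  20.8]
top tall top [469.8 254.3 110.8] zmax 115.9 foot 91 [468.9 254.3  19.9]
top tee top [466.  196.1  96.3] zmax 100.0 foot 90 [465.  195.   20.1]
top short top [461.3 138.4  76.8] zmax 80.8 foot 94 [461.  136.5  20.3]
scene round top [476.1 312.   92.3] zmax 95.8 foot 38 [478.8 309.3  20.2]
scene tall top [472.1 254.2 106.5] zmax 111.4 foot 47 [474.2 252.3  19.9]
scene tee top [469.1 194.   92.5] zmax 96.8 foot 50 [470.2 193.2  19.6]
scene short top [463.4 135.5  73.4] zmax 78.5 foot 52 [465.4 133.9  19.8]
```

View pics/s13.png

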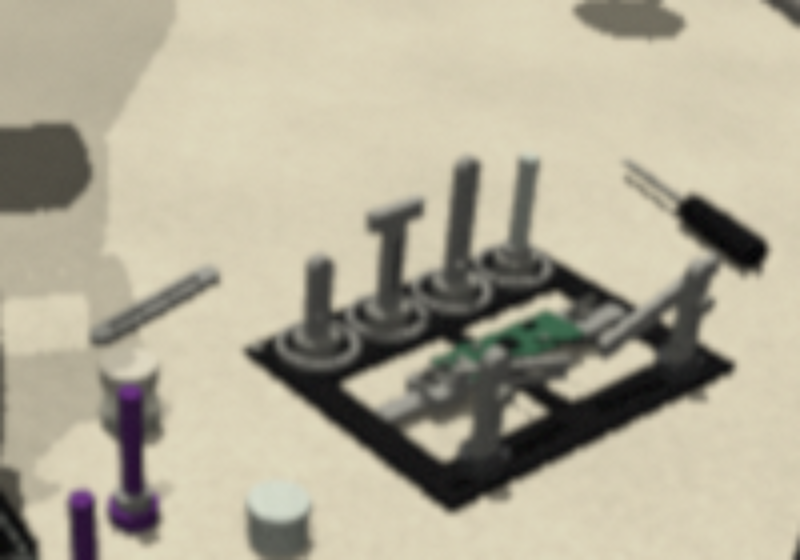

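View pics/top13.png

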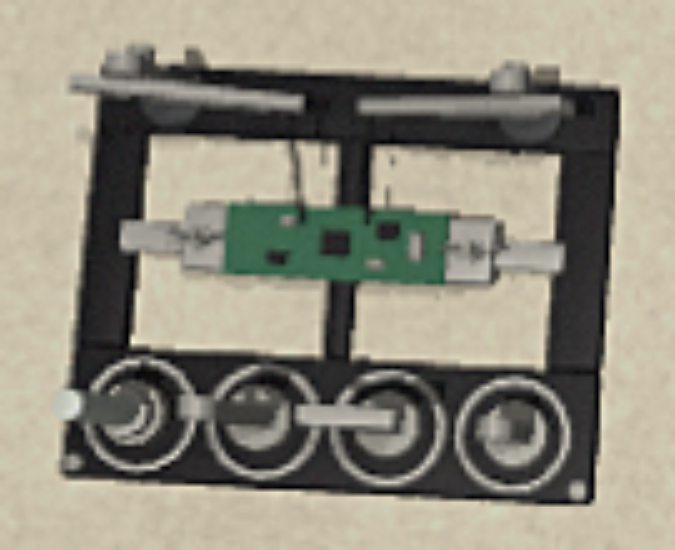

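```bash
python3 -c "
from rig import bot
print(bot.job_done())"
```

```text
the job is handed in; nothing more can be done
None
```

I moved all four posts from the rack to the frame and handed the job in after about 33 s. From the robot's left to right they stand as they stood in the rack: round, tall, T-shaped, short.

- **Final pictures:** both cameras show every post upright with its foot inside its collar. The arm had already moved away, well clear of the frame.
- **Heights:** the tops of the feet measured about 20 mm above the bench (20 expected). The post tops matched the expected 96, 112, 96 and 78 mm to within about 1 mm in the scene camera; the top camera read up to 4 mm high.
- **Contact and grip forces:** each post was lowered until the wrist force rose, at most about 10 N, and the grip was 40 N.
- **Disagreement between cameras:** they differed by up to about 4 mm on the post-top positions. The feet have 8 mm of play in the collars, so this does not affect the fit.
- **Purple look-alikes:** I did not move them.

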